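# Load the gel tank, fit its lid and start the run

### The job

Load the gel tank for a run: slide every pale-green gel cassette from the orange stand upright into a slot of its own in the tank, pressing it down past the spring clip until it sits fully home on the bottom without forcing it, and close each slot that is left over with a dark grey blanking plate in the same way. Then put the lid squarely on the tank, fully down on its ledge, and only with the lid on press the green start button of the power supply. Leave the beaker and the amber jar beside the tank where they are.

Things in the scene. Friction and masses are not known exactly. Their poses are not given: they have to be found in the camera images.
- cassette_a: pale-green gel cassette (window and green comb teeth on its faces), about 100 g, 8 x 100 x 100 mm (x thickness, y width, z height), rigid, standing upright in the stand with its width along the stand's y; origin at the centre of its bottom edge, z up; either face may point either way. None if absent in this run (two to four are there)
- cassette_b: pale-green gel cassette (window and green comb teeth on its faces), about 100 g, 8 x 100 x 100 mm (x thickness, y width, z height), rigid, standing upright in the stand with its width along the stand's y; origin at the centre of its bottom edge, z up; either face may point either way. None if absent in this run (two to four are there)
- cassette_c: pale-green gel cassette (window and green comb teeth on its faces), about 100 g, 8 x 100 x 100 mm (x thickness, y width, z height), rigid, standing upright in the stand with its width along the stand's y; origin at the centre of its bottom edge, z up; either face may point either way. None if absent in this run (two to four are there)
- cassette_d: pale-green gel cassette (window and green comb teeth on its faces), about 100 g, 8 x 100 x 100 mm (x thickness, y width, z height), rigid, standing upright in the stand with its width along the stand's y; origin at the centre of its bottom edge, z up; either face may point either way. None if absent in this run (two to four are there)
- dam_a: plain dark grey blanking plate, about 120 g, always there, 8 x 100 x 100 mm (x thickness, y width, z height), rigid, standing upright in the stand with its width along the stand's y; origin at the centre of its bottom edge, z up; either face may point either way
- dam_b: plain dark grey blanking plate, about 120 g, always there, 8 x 100 x 100 mm (x thickness, y width, z height), rigid, standing upright in the stand with its width along the stand's y; origin at the centre of its bottom edge, z up; either face may point either way
- tank: fixed clear-walled tank 212 x 136 mm, 95 mm high, origin under its centre. Four slots 45 mm apart along its x; a slab stands in one with its thickness along the tank's x, width along y, top edge at 120 mm, 25 mm above the walls. Blue ledge round the outside (236 x 160 mm), top at 75 mm, for the lid. Inner end walls 34 mm from the mid-planes of the end slots
- slot1 (a point): centre of a slot's seat, 20 mm above the bench, axes as the tank's; a slab's origin is here when home. Slot 10 x 103 mm (x, y); white guides at both edges, straight below 86 mm, flaring to +-11 mm at 98 mm (both above the bench). A leaf spring on the +x side holds a slab let go here some 25 mm above the seat; pushing it on takes about 2 to 6 N, then it stops dead
- slot2 (a point): centre of a slot's seat, 20 mm above the bench, axes as the tank's; a slab's origin is here when home. Slot 10 x 103 mm (x, y); white guides at both edges, straight below 86 mm, flaring to +-11 mm at 98 mm (both above the bench). A leaf spring on the +x side holds a slab let go here some 25 mm above the seat; pushing it on takes about 2 to 6 N, then it stops dead
- slot3 (a point): centre of a slot's seat, 20 mm above the bench, axes as the tank's; a slab's origin is here when home. Slot 10 x 103 mm (x, y); white guides at both edges, straight below 86 mm, flaring to +-11 mm at 98 mm (both above the bench). A leaf spring on the +x side holds a slab let go here some 25 mm above the seat; pushing it on takes about 2 to 6 N, then it stops dead
- slot4 (a point): centre of a slot's seat, 20 mm above the bench, axes as the tank's; a slab's origin is here when home. Slot 10 x 103 mm (x, y); white guides at both edges, straight below 86 mm, flaring to +-11 mm at 98 mm (both above the bench). A leaf spring on the +x side holds a slab let go here some 25 mm above the seat; pushing it on takes about 2 to 6 N, then it stops dead
- lid_seat (a point): centre of the ledge's top plane, 75 mm above the bench, axes as the tank's: the lid is on when its origin is here, its own x along the tank's x, either way round
- lid: the lid, loose, right way up on the bench: open-bottomed cover 228 x 152 x 56 mm (x, y, z), blue skirt with 4 mm walls, clear top, 280 g; origin at the centre of its lower rim. It goes over the tank's walls with 4 mm to spare all round, overlapping them by 20 mm. Inner height 52 mm
- lid_grip (a point): grip point of the lid: black bar on its top, 90 mm along the lid's x, 18 mm wide (y), from 56 to 88 mm above the lid's origin; this point is 80 mm above the origin
- stand: orange stand, fixed, 286 x 126 x 42 mm, origin under its centre. Six places 45 mm apart along its own x (at -112.5 to +112.5 mm); slabs stand on its floor 12 mm above the bench in 10.5 mm gaps 30 mm deep
- psu: power supply, fixed: grey wedge 180 x 230 mm, 50 to 95 mm high, yellow top panel sloping down towards its -x side by 0.2 rad; origin under its centre
- start_top (a point): centre of the top of the green start button (30 mm across) on the power supply's panel; it moves with the button. Press it straight down
- start (a joint): travel of the start button in m: 0 up, 0.006 fully down; fully down takes 5 N and it springs back; pressed counts from 0.004
- beaker: glass beaker 68 mm across, 85 mm high, loose, not part of the job, origin under its centre
- jar: amber jar 60 mm across, 75 mm high, loose bystander, origin under its centre

How it is judged:
By the outcome, as a careful person would: the job done as asked, in the order asked, and still so for the second after the job is handed in, with the robot touching nothing.
Of cassette_a, cassette_b, cassette_c, cassette_d only 2 to 4 are there at a start; the rules pass over those that are not, and their reading is None.
At some moment in a run one of lid may be knocked a few centimetres aside while the robot is not near it.
Once in a run the grip may slacken for a moment while it holds something.
It also fails if it takes over 210 s, if anything falls off the work surface, if the arm or the gripper's body presses on something with over 40 N, if the wrist force passes 120 N, or if a joint passes its speed limit or range.

### The arm

A 6-joint arm with a two-finger parallel gripper is mounted at the origin on the work surface. World frame = base frame: x ahead of the robot, y to its left, z up, the work surface at z = 0. Lengths are in mm, angles in degrees, forces in N, time in s.
With the tool pointing down it reaches from about 325 to 775 mm from the base axis. Payload 9.3 kg.
Tool frame: the origin (TCP) lies at the very end of the fingers, on their centre line; the grasp point (between the pads) lies 19 mm behind it; z points along the fingers, y is the line along which they close (so a half turn about z gives the same grasp; the last joint's range is limited). The gripper opens to 85 mm and grips with 20 to 120 N. Pads are 22 mm wide; open, the fingers measure 114 mm over their backs; the gripper's body (76 mm by 85 mm) begins 54 mm behind the grasp point. The pads swing forward as they close: fully open they stand 13 mm farther back than shut.
Start: joints at [60.355, 14.817, 1.232, 76.415, 0, 81.257], TCP at [196.22, 513.804, 231.279] pointing down, gripper open.
Joint ranges: [-174.27, 174.27], [-52.1, 104.24], [-59.71, 78.15], [-110.17, 111.67], [-87.03, 83.33], [-180, 180]. Speed limits (degrees/s): [127.2, 127.2, 159.86, 180, 180, 180].

### API

Orientations are given as a 3x3 rotation matrix whose columns are the frame's x, y, z axes.
In Python, from workcell import observe, snapshot, job_done gives the robot as it stands.
- The arm moves only by the tool move_arm, never from a script. Its argument "motion" is a list of rows, each an object with "grip": the opening, from 0 (shut) to 1 (fully open); "xyz": the shift along the tool's x, y, z in units of 30 mm (1.0 is 30 mm), a list of three; "rotation": the turn, a rotation vector about the tool's x, y, z in degrees, a list of three. A call has 1 to 5 rows; each row shifts and turns the commanded pose from where the row before left it, along the tool's axes as they then stand; what a row does not reach is not made up. A row lasts 1/8 s, in which the tool goes at most 62.5 mm and 10.7 degrees, less where a joint would pass 70% of its speed; a pose out of reach is approached as far as the arm can. A call is refused whole if a number of a shift passes 1 or a number of a turn 10.7, either way. A call with a gripper value outside its range is refused whole. The fingers move at their own pace and stop on an object; "grip_force" is the grip in N (left out, the last holds). Time passes only in rows, so rows that do not move let the fingers close. It gives the time, the measured TCP pose, the force, the opening and the grip force at its end, in the units of the state.
- observe(): the state, without advancing time (a new reading comes with each control period).
- snapshot(name): name is "scene" or "top" or "wrist"; returns a dict with "color" (400x640x3 uint8, red, green, blue), "z_map" (400x640 float32, mm along the optical axis (not along the pixel's ray), 0 where there is no reading), "K" (3x3 intrinsics, pixels), "xyz" and "orientation" of the camera in the world; the wrist camera has in their place "T_tool_cam" (4x4, takes a point from camera to tool coordinates, whose origin is the TCP and whose axes are the flange's). Camera axes: x right, y down, z forward; pixel columns grow to the right and rows downward; lengths in mm; the calibration is good to about 2 mm. The wrist camera is an equidistant fisheye: a pixel r from the principal point sees the ray r / f radians off the axis. A picture is of the moment at which its call begins: read the wrist's pose just before it.
- job_done(): hands the job in; it is judged then, once.
The state is a dict: "time_s": time; "joint_positions": joint angles; "joint_vel": joint speeds; "effort": joint torques, N m; "tcp_pos": TCP position; "tcp_rot": TCP orientation; "ft_force": force on the tool from outside, world axes, zero at the start; "ft_torque": the same for the moment, N m; "grip_width": finger opening in mm; "gripper_force": force on a finger pad.
Only numpy, scipy, OpenCV 4.12 (cv2) and the standard library are available. Lean on these libraries where they do the work, as an engineer would, in place of code of your own. Each camera call takes 0.05 s, during which the arm holds its last target. There are 200 camera calls.

## Working session

There is one attempt and no reset: what is moved stays moved. The work goes in short steps, Python scripts to look and compute and a tool call to move; the robot and the scene stay as the last step left them, time stands still between calls to the robot, and variables do not carry over. Pictures are saved under pics/ and viewed, at most 14 in all, crops included, and the job is handed in when it is done.

Besides the shell and the picture viewer there is one more tool, called after "Emit:" in YAML: its name, and indented under it one key for each argument. move_arm: Moves the arm, as the interface text tells. Its arguments: {"type":"object","properties":{"motion":{"type":"array"},"grip_force":{"type":"number"}},"required":["motion"]}

```bash
ls; mkdir -p pics
python3 - <<'E'
from workcell import observe,snapshot
import cv2,numpy as np
s=observe();print({k:np.round(v,3).tolist() for k,v in s.items()})
for n in("scene","top"):
    d=snapshot(n);cv2.imwrite(f"pics/{n}0.png",d["color"][:,:,::-1]);np.savez(f"{n}0.npz",**d)
    print(n,d["K"].tolist(),np.round(d["xyz"],1),np.round(d["orientation"],3).tolist())
E
```

```text
pics
{'time_s': 0.0, 'joint_positions': [60.357, 14.849, 1.188, 76.417, -0.001, 81.256], 'joint_vel': [-0.119, -0.032, -0.031, 0.057, 0.024, 0.078], 'effort': [-0.0, -55.564, 34.453, 0.014, -0.0, 0.0], 'tcp_pos': [196.06, 513.546, 230.674], 'tcp_rot': [[-0.934, 0.357, -0.001], [0.357, 0.934, -0.001], [0.0, -0.001, -1.0]], 'ft_force': [-0.36, -0.19, -0.127], 'ft_torque': [-0.001, 0.019, 0.007], 'gripper_force': 0.0, 'grip_width': 85.389}
scene [[384.74172219678667, 0.0, 320.4792803536295], [0.0, 384.74172219678667, 202.22808293016547], [0.0, 0.0, 1.0]] [1062.8 -247.7  603.6] [[0.429, 0.601, -0.674], [0.903, -0.289, 0.317], [-0.004, -0.745, -0.667]]
top [[381.2953384463445, 0.0, 321.20641217601843], [0.0, 381.2953384463445, 193.2581941359505], [0.0, 0.0, 1.0]] [368.1  31.9 979. ] [[0.026, -0.987, 0.162], [-1.0, -0.026, 0.002], [0.002, -0.162, -0.987]]
```

View pics/scene0.png

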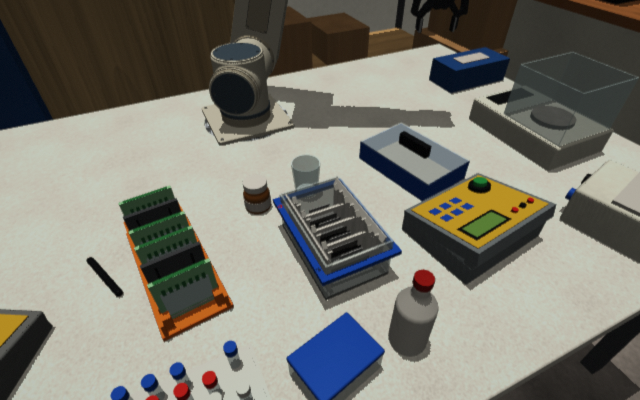

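View pics/top0.png

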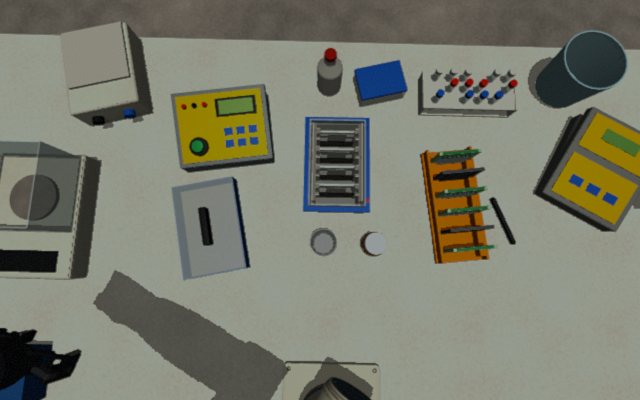

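Top view: stand at right (columns 425–495, rows 150–262) holds green, dark, green, green, dark, green. That is four cassettes, so no blanking plate is needed. The tank is at (337,165), the lid at (210,228) and the start button at (199,146).

```bash
cat > h.py <<'E'
import numpy as np,cv2
from workcell import observe,snapshot
def rays(d,px):
    px=np.atleast_2d(px).astype(float);K=d["K"]
    v=np.c_[(px[:,0]-K[0,2])/K[0,0],(px[:,1]-K[1,2])/K[1,1],np.ones(len(px))]
    return np.array(d["xyz"]),v@np.array(d["orientation"]).T
def onplane(d,px,z):
    o,v=rays(d,px);return o+v*((z-o[2])/v[:,2])[:,None]
def cloud(d):
    h,w=d["z_map"].shape;u,v=np.meshgrid(np.arange(w),np.arange(h))
    o,r=rays(d,np.c_[u.ravel(),v.ravel()]);return (o+r*d["z_map"].ravel()[:,None]).reshape(h,w,3)
def hsv(d):return cv2.cvtColor(d["color"],cv2.COLOR_RGB2HSV)
def rect(p):
    (c,(a,b),t)=cv2.minAreaRect(np.float32(p));
    if a<b:a,b,t=b,a,t+90
    return np.round([*c,a,b,(t+90)%180-90],1)
E
python3 - <<'E'
from h import *
for n in("top","scene"):
    d=dict(np.load(f"{n}0.npz"));H=hsv(d);P=cloud(d);x,y,z=P[...,0],P[...,1],P[...,2]
    def m(lo,hi,zl,zh,c):
        M=(cv2.inRange(H,lo,hi)>0)&(z>zl)&(z<zh)
        k,l,s,_=cv2.connectedComponentsWithStats(M.astype(np.uint8),connectivity=8)
        print(n,c)
        for i in np.argsort(-s[1:,4])[:6]+1:
            if s[i,4]>12:
                q=P[l==i];print("  ",s[i],rect(q[:,:2]),"z",np.round(np.percentile(q[:,2],[5,50,95]),1))
    m((5,150,80),(18,255,255),30,50,"orange top")
    m((105,120,40),(125,255,255),65,85,"blue z75")
    m((100,60,40),(125,255,255),45,64,"blue z56 lid")
    m((50,120,50),(80,255,255),60,140,"green")
    m((0,0,0),(180,255,60),75,100,"black z88")
    m((0,0,0),(180,90,90),100,125,"dark z112")
E
```

```text
top orange top
   [426 150  24 113 809] [ 500.8 -255.6  280.9   21.9    6.7] z [38.3 42.2 45.1]
   [477 230  10  15 114] [ 422.7 -360.    34.6   19.4    7.4] z [38.9 42.2 44.9]
   [474 212  10  14 111] [ 468.6 -354.8   33.5   19.7    5.7] z [38.9 42.5 44.9]
   [471 194   9  13  98] [ 514.9 -349.3   29.9   19.     6.7] z [38.7 42.1 45.2]
   [468 176   9  11  83] [ 562.2 -344.4   26.    20.5    7.2] z [38.3 41.8 45.6]
   [465 158   9  11  73] [ 608.  -338.    25.1   19.4    8.3] z [38.9 41.8 45. ]
top blue z75
   [ 303  117   67   95 1035] [ 5.913e+02 -1.400e+00  2.357e+02  1.579e+02  5.000e-01] z [72.8 75.4 78.2]
   [  0 377  25  23 342] [ 62.9 703.1  51.1  45.8 -87.1] z [78.2 80.7 83.4]
   [238 139   8   7  46] [641.5 234.3  17.2  15.3 -76. ] z [65.9 69.1 71.6]
   [225 128   7   7  45] [665.8 267.8  15.7  15.1  88.9] z [71.4 75.1 77.9]
   [250 137   8   7  45] [645.2 204.3  17.5  15.9 -78.3] z [66.5 69.5 70.8]
   [226 140   8   7  45] [637.4 263.8  17.7  16.2 -59.5] z [66.3 69.4 72.7]
top blue z56 lid
   [ 354   60   53   41 1515] [ 820.2 -111.5  122.    88.4  -76.1] z [54.  57.2 60.
[... 3586 characters left out ...]
.8]
   [138 233  58  31 541] [ 533.2 -299.1   96.5    5.5  -83.7] z [77.1 88.9 99.2]
   [151 266  63  35 541] [ 622.6 -288.6   97.2    4.   -83.2] z [78.4 89.8 98.5]
scene dark z112
   [515   1 125  48 922] [ 2.1200e+01  1.3491e+03  5.6900e+02  2.0400e+01 -2.0000e-01] z [101.3 112.5 123.7]
   [507  96  68  35 544] [500.6 623.7 185.2  25.    6. ] z [102.  114.4 124.1]
   [140 242  61  30 496] [ 574.7 -295.4   97.7   10.9  -83.4] z [101.2 109.8 112.6]
   [211  82  56  24 436] [ 80.3 -14.  166.8  76.7 -83.2] z [101.4 113.  124.1]
   [123 199  55  24 403] [ 441.3 -310.8   98.1   11.6  -82.6] z [100.9 108.9 112.5]
   [149 262  62  30 303] [ 622.1 -288.4   97.4    4.8  -83.1] z [100.5 105.5 110.5]
```

Emit:
move_arm:
  motion:
    - {"grip": 1,"xyz": [0,0,-0.5],"rotation": [0,0,9.8]}
    - {"grip": 1,"xyz": [0,0,-0.5],"rotation": [0,0,9.8]}
    - {"grip": 1,"xyz": [0,0,0],"rotation": [0,0,9.8]}
    - {"grip": 1,"xyz": [0,0,0],"rotation": [0,0,9.8]}
    - {"grip": 1,"xyz": [0,0,0],"rotation": [0,0,9.8]}

```text
time_s: 0.72
tcp_pos: [196.1, 513.7, 260.9]
tcp_rot: [[-0.338, 0.941, -0.0], [0.941, 0.338, -0.001], [-0.001, -0.001, -1.0]]
ft_force: [1.0, -0.4, 0.5]
grip_width: 85.3
gripper_force: 0.0
```

Emit:
move_arm:
  motion:
    - {"grip": 1,"xyz": [0,0,0],"rotation": [0,0,9.8]}
    - {"grip": 1,"xyz": [0,0,0],"rotation": [0,0,9.8]}
    - {"grip": 1,"xyz": [-1,0.77,0],"rotation": [0,0,0]}
    - {"grip": 1,"xyz": [-1,0.77,0],"rotation": [0,0,0]}
    - {"grip": 1,"xyz": [-1,0.77,0],"rotation": [0,0,0]}

```text
time_s: 1.35
tcp_pos: [266.7, 423.4, 260.9]
tcp_rot: [[-0.009, 1.0, -0.0], [1.0, 0.009, -0.001], [-0.001, -0.0, -1.0]]
ft_force: [0.0, 0.7, -0.6]
grip_width: 85.2
gripper_force: 0.0
```

Emit:
move_arm:
  motion:
    - {"grip": 1,"xyz": [-1,0.77,0],"rotation": [0,0,0]}
    - {"grip": 1,"xyz": [-1,0.77,0],"rotation": [0,0,0]}
    - {"grip": 1,"xyz": [-1,0.77,0],"rotation": [0,0,0]}
    - {"grip": 1,"xyz": [-1,0.77,0],"rotation": [0,0,0]}
    - {"grip": 1,"xyz": [-1,0.77,0],"rotation": [0,0,0]}

```text
time_s: 1.98
tcp_pos: [383.6, 274.3, 261.1]
tcp_rot: [[-0.009, 1.0, -0.0], [1.0, 0.009, -0.0], [-0.0, -0.0, -1.0]]
ft_force: [0.1, 0.1, 0.2]
grip_width: 85.3
gripper_force: 0.0
```

Emit:
move_arm:
  motion:
    - {"grip": 1,"xyz": [-1,0.77,0],"rotation": [0,0,0]}
    - {"grip": 1,"xyz": [-1,0.77,0],"rotation": [0,0,0]}
    - {"grip": 1,"xyz": [-1,0.77,0],"rotation": [0,0,0]}
    - {"grip": 1,"xyz": [-1,0.77,0],"rotation": [0,0,0]}
    - {"grip": 1,"xyz": [-1,0.77,0],"rotation": [0,0,0]}

```text
time_s: 2.6
tcp_pos: [500.4, 125.3, 261.0]
tcp_rot: [[-0.009, 1.0, -0.001], [1.0, 0.009, -0.0], [0.0, -0.001, -1.0]]
ft_force: [0.7, 0.5, -0.2]
grip_width: 85.3
gripper_force: 0.0
```

Emit:
move_arm:
  motion:
    - {"grip": 1,"xyz": [-1,0.77,0],"rotation": [0,0,0]}
    - {"grip": 1,"xyz": [-1,0.77,0],"rotation": [0,0,0]}
    - {"grip": 1,"xyz": [-1,0.77,0],"rotation": [0,0,0]}
    - {"grip": 1,"xyz": [-1,0.77,0],"rotation": [0,0,0]}
    - {"grip": 0.35,"xyz": [0,0,0],"rotation": [0,0,0]}

```text
time_s: 3.22
tcp_pos: [594.3, 5.3, 259.9]
tcp_rot: [[-0.006, 1.0, -0.002], [1.0, 0.006, -0.0], [0.0, -0.002, -1.0]]
ft_force: [-0.6, 0.8, 0.0]
grip_width: 69.8
gripper_force: 0.0
```

```bash
cat >> h.py <<'E'
def wrist(tag):
    s=observe();d=snapshot("wrist");T=np.eye(4);T[:3,:3]=s["tcp_rot"];T[:3,3]=s["tcp_pos"]
    d["T"]=T@np.array(d["T_tool_cam"]);np.savez(tag+".npz",**d);cv2.imwrite(f"pics/{tag}.png",d["color"][:,:,::-1]);return d
def wcloud(d):
    h,w=d["z_map"].shape;u,v=np.meshgrid(np.arange(w),np.arange(h));K=d["K"]
    a=(u-K[0,2])/K[0,0];b=(v-K[1,2])/K[1,1];r=np.hypot(a,b)+1e-9;t=np.tan(np.minimum(r,1.4))
    Z=d["z_map"];P=np.stack([a/r*t*Z,b/r*t*Z,Z],-1);return P@d["T"][:3,:3].T+d["T"][:3,3]
E
python3 - <<'E'
from h import *
d=wrist("w1");print(observe()["tcp_pos"],observe()["grip_width"],np.round(d["K"],2).tolist(),np.round(d["T_tool_cam"],3).tolist())
P=wcloud(d);H=hsv(d);z=P[...,2]
M=(cv2.inRange(H,(105,120,40),(125,255,255))>0)&(z>65)&(z<85)&(abs(P[...,1])<100)
q=P[M];print(M.sum(),rect(q[:,:2]),np.percentile(q[:,2],[5,50,95]))
E
```

```text
[593.49991114   6.44636699 260.26704397] 62.98361464287536 [[309.71, 0.0, 321.47], [0.0, 309.71, 194.8], [0.0, 0.0, 1.0]] [[-0.0, -0.955, -0.297, 75.695], [1.0, -0.0, -0.001, -0.074], [0.001, -0.297, 0.955, -142.58], [0.0, 0.0, 0.0, 1.0]]
3354 [ 5.923e+02 -1.100e+00  2.363e+02  1.599e+02  5.000e-01] [73.68922434 74.93950959 76.17883283]
```

View pics/w1.png

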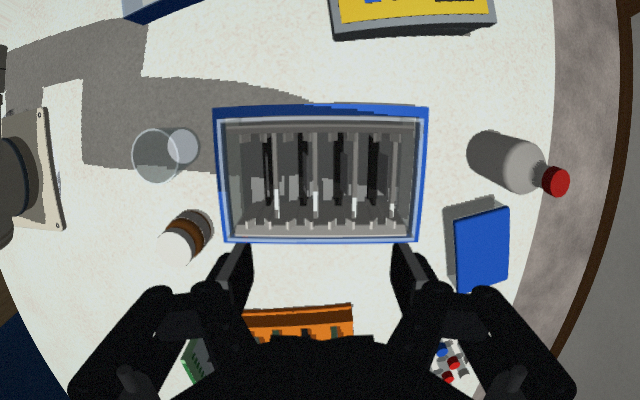

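The wrist view shows the tank with its blue ledge at columns 212–428, rows 105–242, and four slots running across it. The beaker and jar are to the left at (165,153) and (185,235). Ledge fit: centre (592.3, -1.1), z 75, yaw 0.5°.

Emit:
move_arm:
  motion:
    - {"grip": 0.35,"xyz": [-0.93,-0.27,0],"rotation": [0,0,0]}
    - {"grip": 0.35,"xyz": [-0.93,-0.27,0],"rotation": [0,0,0]}
    - {"grip": 0.35,"xyz": [-0.93,-0.27,0],"rotation": [0,0,0]}
    - {"grip": 0.35,"xyz": [-0.93,-0.27,0],"rotation": [0,0,0]}
    - {"grip": 0.35,"xyz": [-0.93,-0.27,0],"rotation": [0,0,0]}

```text
time_s: 3.9
tcp_pos: [553.3, -132.2, 261.5]
tcp_rot: [[-0.01, 1.0, -0.0], [1.0, 0.01, 0.0], [0.0, -0.0, -1.0]]
ft_force: [0.6, -1.0, -0.9]
grip_width: 29.8
gripper_force: 0.0
```

Emit:
move_arm:
  motion:
    - {"grip": 0.35,"xyz": [-0.93,-0.27,0],"rotation": [0,0,0]}
    - {"grip": 0.35,"xyz": [-0.93,-0.27,0],"rotation": [0,0,0]}
    - {"grip": 0.35,"xyz": [-0.93,-0.27,0],"rotation": [0,0,0]}
    - {"grip": 0.35,"xyz": [-0.93,-0.27,0],"rotation": [0,0,0]}
    - {"grip": 0.35,"xyz": [-0.93,-0.27,0],"rotation": [0,0,0]}

```text
time_s: 4.53
tcp_pos: [514.3, -272.0, 261.5]
tcp_rot: [[-0.01, 1.0, 0.0], [1.0, 0.01, 0.0], [0.0, 0.0, -1.0]]
ft_force: [-0.5, -0.1, 0.5]
grip_width: 29.4
gripper_force: 0.0
```

Emit:
move_arm:
  motion:
    - {"grip": 0.35,"xyz": [-0.93,-0.27,0],"rotation": [0,0,-6.2]}
    - {"grip": 0.35,"xyz": [0,0,0],"rotation": [0,0,0]}
    - {"grip": 0.35,"xyz": [0,0,0],"rotation": [0,0,0]}

```text
time_s: 4.9
tcp_pos: [506.9, -299.3, 261.4]
tcp_rot: [[-0.116, 0.993, 0.0], [0.993, 0.116, 0.0], [0.0, 0.0, -1.0]]
ft_force: [-0.1, -0.5, 0.1]
grip_width: 29.8
gripper_force: 0.0
```

```bash
cat > st.py <<'E'
from h import *
import sys
d=wrist(sys.argv[1]);s=observe();print(np.round(s["tcp_pos"],1),np.round(s["grip_width"],1),np.round(s["tcp_rot"],4)[:2,:2].tolist())
P=wcloud(d);z=P[...,2];H=hsv(d)
M=(z>106)&(z<118)&(P[...,1]<-200)&(P[...,1]>-400)&(P[...,0]>330)&(P[...,0]<690)
k,l,st,_=cv2.connectedComponentsWithStats(M.astype(np.uint8))
for i in range(1,k):
    if st[i,4]>60:
        q=P[l==i];print(st[i],rect(q[:,:2]),"z",np.round(np.percentile(q[:,2],[5,50,95]),1),"S",np.median(H[l==i],0))
M=(cv2.inRange(H,(5,150,80),(18,255,255))>0)&(z>38)&(z<46)
q=P[M];print("stand",rect(q[:,:2]))
E
python3 st.py w2
```

```text
[ 507.1 -299.2  261.5] 29.3 [[-0.1165, 0.9932], [0.9932, 0.1165]]
[293 131  11  98 846] [ 484.3 -303.7   99.     8.8  -83.5] z [109.4 112.1 113.4] S [ 66. 126.  87.]
[339 131  11  98 875] [ 528.8 -298.5   99.2    8.7  -83.4] z [110.6 112.2 113.5] S [ 66. 128.  69.]
[247 133  15  97 829] [ 439.7 -310.2   98.8    9.2  -83.6] z [108.2 111.8 113. ] S [105.  12.  87.]
[381 133  15  97 833] [ 573.5 -294.5   99.4    9.2  -83.2] z [108.3 111.7 113. ] S [105.  22.  43.]
[204 134  17  94 812] [ 395.2 -314.5   99.8    8.9  -83.2] z [107.5 112.1 113.4] S [ 66.  123.5 122. ]
[422 134  17  94 823] [ 617.6 -288.2   99.1    9.   -83.4] z [107.5 112.  113.4] S [ 66. 121. 115.]
stand [ 506.3 -302.   283.2  115.4    6.6]
```

View pics/w2.png

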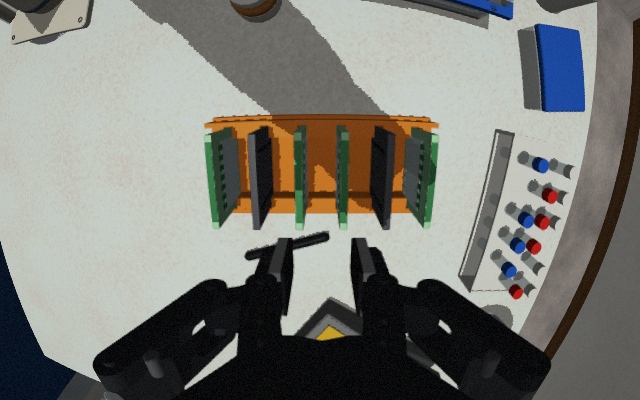

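The wrist view shows six slabs: green at columns 212, 299, 343 and 428, dark at 260 and 382. The stand yaw is 6.6° and the slab tops are at z 112, matching the text. I'll grasp the cassette at (528.8, -298.5) first.

Emit:
move_arm:
  motion:
    - {"grip": 0.35,"xyz": [-0.06,0.72,0],"rotation": [0,0,0]}
    - {"grip": 0.35,"xyz": [0,0,1],"rotation": [0,0,0]}
    - {"grip": 0.35,"xyz": [0,0,1],"rotation": [0,0,0]}
    - {"grip": 0.35,"xyz": [0,0,1],"rotation": [0,0,0]}
    - {"grip": 0.35,"xyz": [0,0,1],"rotation": [0,0,0]}

```text
time_s: 5.58
tcp_pos: [528.9, -298.3, 140.6]
tcp_rot: [[-0.117, 0.993, 0.0], [0.993, 0.117, -0.0], [-0.0, 0.0, -1.0]]
ft_force: [0.2, -0.1, 0.1]
grip_width: 29.8
gripper_force: 0.0
```

Emit:
move_arm:
  motion:
    - {"grip": 0.35,"xyz": [0,0,0.7],"rotation": [0,0,0]}
    - {"grip": 0.35,"xyz": [0,0,0.7],"rotation": [0,0,0]}
    - {"grip": 0.35,"xyz": [0,0,0.65],"rotation": [0,0,0]}
    - {"grip": 0.35,"xyz": [0,0,0],"rotation": [0,0,0]}

```text
time_s: 6.08
tcp_pos: [528.2, -298.1, 78.7]
tcp_rot: [[-0.117, 0.993, -0.002], [0.993, 0.117, 0.002], [0.002, -0.002, -1.0]]
ft_force: [0.3, -0.1, 0.2]
grip_width: 30.0
gripper_force: 0.0
```

Emit:
move_arm:
  motion:
    - {"grip": 0,"xyz": [0,0,0],"rotation": [0,0,0]}
    - {"grip": 0,"xyz": [0,0,0],"rotation": [0,0,0]}
    - {"grip": 0,"xyz": [0,0,0],"rotation": [0,0,0]}
    - {"grip": 0,"xyz": [0,0,0],"rotation": [0,0,0]}
  grip_force: 50

```text
time_s: 6.58
tcp_pos: [529.1, -299.7, 80.9]
tcp_rot: [[-0.117, 0.993, 0.002], [0.993, 0.117, -0.001], [-0.001, 0.002, -1.0]]
ft_force: [-0.3, 2.3, 6.0]
grip_width: 7.4
gripper_force: 49.8
```

Emit:
move_arm:
  motion:
    - {"grip": 0,"xyz": [0,0,-0.5],"rotation": [0,0,0]}
    - {"grip": 0,"xyz": [0,0,-1],"rotation": [0,0,0]}
    - {"grip": 0,"xyz": [0,0,-1],"rotation": [0,0,0]}
    - {"grip": 0,"xyz": [0,0,-1],"rotation": [0,0,0]}
    - {"grip": 0,"xyz": [0,0,-0.5],"rotation": [0,0,6.1]}

```text
time_s: 7.2
tcp_pos: [528.8, -300.1, 202.6]
tcp_rot: [[-0.008, 1.0, 0.002], [1.0, 0.008, -0.002], [-0.002, 0.002, -1.0]]
ft_force: [0.3, -0.5, -1.7]
grip_width: 7.3
gripper_force: 48.9
```

Emit:
move_arm:
  motion:
    - {"grip": 0,"xyz": [0.6,0.2,0],"rotation": [0,0,0]}
    - {"grip": 0,"xyz": [1,0.3,0],"rotation": [0,0,0]}
    - {"grip": 0,"xyz": [1,0.3,0],"rotation": [0,0,0]}
    - {"grip": 0,"xyz": [1,0.3,0],"rotation": [0,0,0]}
    - {"grip": 0,"xyz": [1,0.3,0],"rotation": [0,0,0]}

```text
time_s: 7.82
tcp_pos: [569.0, -159.1, 199.3]
tcp_rot: [[-0.013, 1.0, -0.001], [1.0, 0.013, 0.001], [0.001, -0.001, -1.0]]
ft_force: [-0.1, -1.1, -1.9]
grip_width: 7.3
gripper_force: 49.0
```

Emit:
move_arm:
  motion:
    - {"grip": 0,"xyz": [1,0.3,0],"rotation": [0,0,0]}
    - {"grip": 0,"xyz": [1,0.3,0],"rotation": [0,0,0]}
    - {"grip": 0,"xyz": [1,0.3,0],"rotation": [0,0,0]}
    - {"grip": 0,"xyz": [1,0.3,0],"rotation": [0,0,0]}
    - {"grip": 0,"xyz": [1,0.3,0],"rotation": [0,0,0]}

```text
time_s: 8.45
tcp_pos: [612.2, -8.7, 199.3]
tcp_rot: [[-0.013, 1.0, -0.001], [1.0, 0.013, 0.0], [0.0, -0.001, -1.0]]
ft_force: [0.2, -1.2, -0.7]
grip_width: 7.3
gripper_force: 49.0
```

Emit:
move_arm:
  motion:
    - {"grip": 0,"xyz": [0.3,0.05,0],"rotation": [0,0,0]}
    - {"grip": 0,"xyz": [0,0,0],"rotation": [0,0,0]}
    - {"grip": 0,"xyz": [0,0,0],"rotation": [0,0,0]}
    - {"grip": 0,"xyz": [0,0,0],"rotation": [0,0,0]}

```text
time_s: 8.95
tcp_pos: [613.8, -2.6, 199.8]
tcp_rot: [[-0.009, 1.0, -0.0], [1.0, 0.009, -0.0], [-0.0, -0.0, -1.0]]
ft_force: [0.8, 0.6, -0.0]
grip_width: 7.3
gripper_force: 48.9
```

```bash
cat > hold.py <<'E'
from h import *
import sys
d=wrist(sys.argv[1]);s=observe();t=np.array(s["tcp_pos"]);R=np.array(s["tcp_rot"])
print(np.round(t,1),np.round(s["grip_width"],1),np.round(R,4).tolist(),np.round(s["ft_force"],1))
P=wcloud(d);H=hsv(d)
L=(P-t)@R   # tool coords
# held slab: points above fingers' tip in tool coords near y~0
M=(abs(L[...,1])<14)&(abs(L[...,0])<62)&(L[...,2]<90)&(L[...,2]>-45)&(cv2.inRange(H,(50,50,20),(85,255,255))>0)
q=L[M];print("held n",M.sum(),"x",np.round(np.percentile(q[:,0],[0.5,2,98,99.5]),1),"y",np.round(np.percentile(q[:,1],[2,50,98]),1),"z",np.round(np.percentile(q[:,2],[.5,2,50,98]),1))
z=P[...,2]
M=(cv2.inRange(H,(105,120,40),(125,255,255))>0)&(z>70)&(z<80)&(abs(P[...,1])<100)
print("ledge",M.sum(),rect(P[M][:,:2]))
E
python3 hold.py w3
```

```text
[613.9  -2.6 199.8] 6.9 [[-0.0095, 1.0, 0.0], [1.0, 0.0095, -0.0001], [-0.0001, 0.0, -1.0]] [ 0.5 -0.1 -1.9]
held n 3684 x [-30.8 -28.3  50.3  50.4] y [-3.8 -0.3  3.5] z [-37.7 -36.3 -31.2  35.5]
ledge 4109 [ 5.920e+02 -5.000e-01  2.367e+02  1.587e+02  6.000e-01]
```

View pics/w3.png

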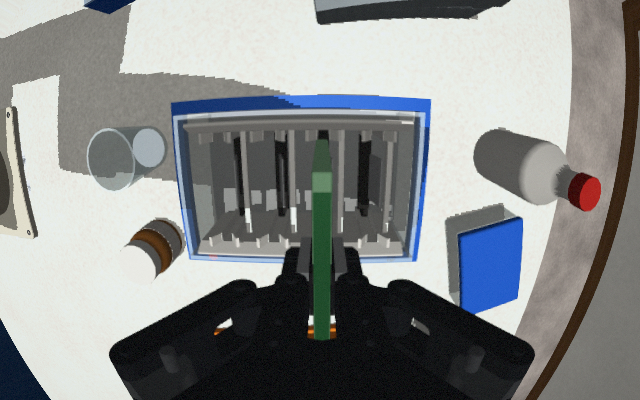

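The held cassette hangs at column 322, vertical and centred. It needs about +1.5 mm in y and +0.8 mm in x, then I lower it to just above the spring.

Emit:
move_arm:
  motion:
    - {"grip": 0,"xyz": [0.05,0.03,0],"rotation": [0,0,0]}
    - {"grip": 0,"xyz": [0,0,1],"rotation": [0,0,0]}
    - {"grip": 0,"xyz": [0,0,0.3],"rotation": [0,0,0]}
    - {"grip": 0,"xyz": [0,0,0.2],"rotation": [0,0,0]}

```text
time_s: 9.5
tcp_pos: [614.9, -0.3, 154.7]
tcp_rot: [[-0.01, 1.0, -0.0], [1.0, 0.01, 0.0], [0.0, -0.0, -1.0]]
ft_force: [-0.0, -0.3, -1.1]
grip_width: 7.2
gripper_force: 48.8
```

Emit:
move_arm:
  motion:
    - {"grip": 0,"xyz": [0,0,0.3],"rotation": [0,0,0]}
    - {"grip": 0,"xyz": [0,0,0.3],"rotation": [0,0,0]}
    - {"grip": 0,"xyz": [0,0,0.3],"rotation": [0,0,0]}
    - {"grip": 0,"xyz": [0,0,0],"rotation": [0,0,0]}

```text
time_s: 10.0
tcp_pos: [614.4, -0.2, 127.0]
tcp_rot: [[-0.01, 1.0, -0.001], [1.0, 0.01, 0.0], [0.0, -0.001, -1.0]]
ft_force: [0.7, 0.5, -1.6]
grip_width: 7.5
gripper_force: 48.9
```

Emit:
move_arm:
  motion:
    - {"grip": 0,"xyz": [0,0,0.25],"rotation": [0,0,0]}
    - {"grip": 0,"xyz": [0,0,0.25],"rotation": [0,0,0]}
    - {"grip": 0,"xyz": [0,0,0.2],"rotation": [0,0,0]}
    - {"grip": 0,"xyz": [0,0,0],"rotation": [0,0,0]}

```text
time_s: 10.5
tcp_pos: [614.3, -0.2, 106.0]
tcp_rot: [[-0.01, 1.0, -0.001], [1.0, 0.01, 0.0], [0.0, -0.001, -1.0]]
ft_force: [-2.0, -0.9, -5.0]
grip_width: 7.3
gripper_force: 48.5
```

Emit:
move_arm:
  motion:
    - {"grip": 0,"xyz": [0,0,0.2],"rotation": [0,0,0]}
    - {"grip": 0,"xyz": [0,0,0.2],"rotation": [0,0,0]}
    - {"grip": 0,"xyz": [0,0,0.1],"rotation": [0,0,0]}
    - {"grip": 0,"xyz": [0,0,0],"rotation": [0,0,0]}

```text
time_s: 11.0
tcp_pos: [614.4, -0.2, 91.3]
tcp_rot: [[-0.01, 1.0, -0.001], [1.0, 0.01, 0.0], [0.0, -0.001, -1.0]]
ft_force: [-5.2, 0.6, -1.2]
grip_width: 7.0
gripper_force: 49.1
```

Emit:
move_arm:
  motion:
    - {"grip": 0,"xyz": [0,0,0.05],"rotation": [0,0,0]}
    - {"grip": 0,"xyz": [0,0,0],"rotation": [0,0,0]}

```text
time_s: 11.25
tcp_pos: [614.5, -0.3, 90.2]
tcp_rot: [[-0.01, 1.0, -0.001], [1.0, 0.01, -0.0], [-0.0, -0.001, -1.0]]
ft_force: [-5.5, -1.0, 1.5]
grip_width: 6.9
gripper_force: 49.5
```

Emit:
move_arm:
  motion:
    - {"grip": 0,"xyz": [0,0,0.04],"rotation": [0,0,0]}
    - {"grip": 0,"xyz": [0,0,0],"rotation": [0,0,0]}

```text
time_s: 11.5
tcp_pos: [614.5, -0.3, 89.1]
tcp_rot: [[-0.01, 1.0, -0.001], [1.0, 0.01, 0.0], [0.0, -0.001, -1.0]]
ft_force: [-5.0, -0.2, 2.6]
grip_width: 7.0
gripper_force: 49.6
```

Emit:
move_arm:
  motion:
    - {"grip": 0,"xyz": [0,0,0.04],"rotation": [0,0,0]}
    - {"grip": 0,"xyz": [0,0,0],"rotation": [0,0,0]}

```text
time_s: 11.75
tcp_pos: [614.7, -0.2, 89.0]
tcp_rot: [[-0.011, 1.0, 0.001], [1.0, 0.011, -0.0], [-0.0, 0.001, -1.0]]
ft_force: [-8.1, -0.0, 10.5]
grip_width: 7.5
gripper_force: 50.9
```

Emit:
move_arm:
  motion:
    - {"grip": 0,"xyz": [0,0,0.03],"rotation": [0,0,0]}
    - {"grip": 0,"xyz": [0,0,0],"rotation": [0,0,0]}

```text
time_s: 12.0
tcp_pos: [614.8, -0.2, 88.9]
tcp_rot: [[-0.011, 1.0, 0.001], [1.0, 0.011, -0.0], [-0.0, 0.001, -1.0]]
ft_force: [-10.8, 1.8, 17.4]
grip_width: 7.0
gripper_force: 52.0
```

Force rose from 2.6 N to 17 N with the TCP stopped at z 89, so the slab is home. I'll release, rise and check.

Emit:
move_arm:
  motion:
    - {"grip": 0.3,"xyz": [0,0,0],"rotation": [0,0,0]}
    - {"grip": 0.3,"xyz": [0,0,0],"rotation": [0,0,0]}
    - {"grip": 0.3,"xyz": [0,0,-0.5],"rotation": [0,0,0]}
    - {"grip": 0.3,"xyz": [0,0,-1],"rotation": [0,0,0]}
    - {"grip": 0.3,"xyz": [0,0,-1],"rotation": [0,0,0]}

```text
time_s: 12.62
tcp_pos: [615.2, -0.3, 163.7]
tcp_rot: [[-0.01, 1.0, 0.001], [1.0, 0.01, -0.0], [-0.0, 0.001, -1.0]]
ft_force: [0.7, -1.6, -0.4]
grip_width: 25.6
gripper_force: 0.0
```

Emit:
move_arm:
  motion:
    - {"grip": 0.35,"xyz": [0,0,-1],"rotation": [0,0,0]}
    - {"grip": 0.35,"xyz": [0,0,-1],"rotation": [0,0,0]}
    - {"grip": 0.35,"xyz": [0,0,0],"rotation": [0,0,0]}

```text
time_s: 13.0
tcp_pos: [616.0, -0.4, 225.3]
tcp_rot: [[-0.01, 1.0, 0.005], [1.0, 0.01, -0.001], [-0.001, 0.005, -1.0]]
ft_force: [0.3, 0.8, 0.4]
grip_width: 30.0
gripper_force: 0.0
```

```bash
cat > tk.py <<'E'
from h import *
import sys
d=wrist(sys.argv[1]);s=observe();print(np.round(s["tcp_pos"],1),np.round(s["grip_width"],1),np.round(s["ft_force"],1))
P=wcloud(d);H=hsv(d);z=P[...,2]
M=(z>104)&(z<160)&(abs(P[...,1]+1)<56)&(abs(P[...,0]-592)<95)
k,l,st,_=cv2.connectedComponentsWithStats(M.astype(np.uint8))
for i in range(1,k):
    if st[i,4]>60:
        q=P[l==i];print(st[i],rect(q[:,:2]),"z",np.round(np.percentile(q[:,2],[5,50,90,98]),1),"S",np.median(H[l==i],0))
E
python3 tk.py w4
```

```text
[ 6.154e+02 -3.000e-01  2.235e+02] 29.6 [ 0.6 -0.7 -0.3]
[ 313  131   10  115 1025] [ 6.131e+02  6.000e-01  9.960e+01  7.600e+00 -8.940e+01] z [118.8 120.3 121.1 121.7] S [ 67. 131.  80.]
```

Emit:
move_arm:
  motion:
    - {"grip": 0.35,"xyz": [-0.96,0,0],"rotation": [0,0,0]}
    - {"grip": 0.35,"xyz": [-0.96,0,0],"rotation": [0,0,0]}
    - {"grip": 0.35,"xyz": [-0.96,0,0],"rotation": [0,0,0]}
    - {"grip": 0.35,"xyz": [-0.96,0,0],"rotation": [0,0,0]}
    - {"grip": 0.35,"xyz": [-0.96,0,0],"rotation": [0,0,0]}

```text
time_s: 13.68
tcp_pos: [616.0, -145.1, 221.0]
tcp_rot: [[-0.01, 1.0, -0.001], [1.0, 0.01, 0.001], [0.001, -0.001, -1.0]]
ft_force: [0.3, -0.4, 0.3]
grip_width: 29.8
gripper_force: 0.0
```

Emit:
move_arm:
  motion:
    - {"grip": 0.35,"xyz": [-0.96,0,0],"rotation": [0,0,0]}
    - {"grip": 0.35,"xyz": [-0.96,0,0],"rotation": [0,0,0]}
    - {"grip": 0.35,"xyz": [-0.96,0,0],"rotation": [0,0,0]}
    - {"grip": 0.35,"xyz": [-0.96,0,0],"rotation": [0,0,0]}
    - {"grip": 0.35,"xyz": [-0.96,-0.02,0],"rotation": [0,0,0]}

```text
time_s: 14.3
tcp_pos: [617.1, -289.2, 221.1]
tcp_rot: [[-0.011, 1.0, -0.001], [1.0, 0.011, 0.001], [0.001, -0.001, -1.0]]
ft_force: [-0.1, -0.1, 0.1]
grip_width: 29.7
gripper_force: 0.0
```

Emit:
move_arm:
  motion:
    - {"grip": 0.35,"xyz": [0,0,0],"rotation": [0,0,-6]}
    - {"grip": 0.35,"xyz": [0,0,0],"rotation": [0,0,0]}
    - {"grip": 0.35,"xyz": [0,0,0],"rotation": [0,0,0]}
    - {"grip": 0.35,"xyz": [0,0,0],"rotation": [0,0,0]}

```text
time_s: 14.8
tcp_pos: [617.3, -287.9, 222.1]
tcp_rot: [[-0.114, 0.993, 0.0], [0.993, 0.114, -0.0], [-0.0, 0.0, -1.0]]
ft_force: [1.2, -0.4, 1.3]
grip_width: 29.8
gripper_force: 0.0
```

```bash
python3 st.py w5
```

```text
[ 617.3 -288.   222.1] 29.6 [[-0.1145, 0.9934], [0.9934, 0.1145]]
[ 264  135   14  111 1080] [ 573.6 -294.4   99.9    8.7  -83.5] z [109.6 111.9 113.1] S [105.  16.  55.]
[ 318  134   10  111 1107] [ 618.2 -288.4   99.     8.2  -83.6] z [110.9 112.1 113.2] S [ 66. 126.  80.]
[ 167  138   23  105 1027] [ 484.4 -304.3  100.4    9.6  -83.4] z [107.2 112.  113.3] S [ 66. 132. 128.]
[128 142  24  99 927] [ 439.8 -310.   100.    10.   -83.3] z [106.9 111.6 113. ] S [108.  17.  78.]
[ 95 145  25  94 829] [ 395.4 -314.7   99.8   10.3  -83.2] z [106.8 111.7 113.3] S [ 66.  81. 120.]
stand [ 506.6 -302.   284.7  116.     6.9]
```

Emit:
move_arm:
  motion:
    - {"grip": 0.35,"xyz": [0,0.03,1],"rotation": [0,0,0]}
    - {"grip": 0.35,"xyz": [0,0,1],"rotation": [0,0,0]}
    - {"grip": 0.35,"xyz": [0,0,1],"rotation": [0,0,0]}
    - {"grip": 0.35,"xyz": [0,0,1],"rotation": [0,0,0]}
    - {"grip": 0.35,"xyz": [0,0,0.73],"rotation": [0,0,0]}

```text
time_s: 15.48
tcp_pos: [617.9, -287.6, 78.8]
tcp_rot: [[-0.115, 0.993, -0.001], [0.993, 0.115, 0.0], [0.001, -0.001, -1.0]]
ft_force: [0.6, -0.4, 0.5]
grip_width: 29.7
gripper_force: 0.0
```

Emit:
move_arm:
  motion:
    - {"grip": 0.35,"xyz": [0,0,0],"rotation": [0,0,0]}
    - {"grip": 0,"xyz": [0,0,0],"rotation": [0,0,0]}
    - {"grip": 0,"xyz": [0,0,0],"rotation": [0,0,0]}
    - {"grip": 0,"xyz": [0,0,0],"rotation": [0,0,0]}
    - {"grip": 0,"xyz": [0,0,0],"rotation": [0,0,0]}

```text
time_s: 16.1
tcp_pos: [618.7, -288.5, 81.5]
tcp_rot: [[-0.115, 0.993, 0.002], [0.993, 0.115, -0.001], [-0.001, 0.002, -1.0]]
ft_force: [0.2, -0.9, 7.2]
grip_width: 7.2
gripper_force: 49.9
```

Emit:
move_arm:
  motion:
    - {"grip": 0,"xyz": [0,0,-0.5],"rotation": [0,0,0]}
    - {"grip": 0,"xyz": [0,0,-1],"rotation": [0,0,0]}
    - {"grip": 0,"xyz": [0,0,-1],"rotation": [0,0,0]}
    - {"grip": 0,"xyz": [0,0,-1],"rotation": [0,0,0]}
    - {"grip": 0,"xyz": [0,0,-0.5],"rotation": [0,0,6]}

```text
time_s: 16.73
tcp_pos: [618.5, -288.4, 203.0]
tcp_rot: [[-0.008, 1.0, 0.002], [1.0, 0.008, -0.001], [-0.001, 0.002, -1.0]]
ft_force: [-0.1, -0.7, -0.7]
grip_width: 7.3
gripper_force: 48.9
```

Emit:
move_arm:
  motion:
    - {"grip": 0,"xyz": [0.96,0.15,0],"rotation": [0,0,0]}
    - {"grip": 0,"xyz": [0.96,0.15,0],"rotation": [0,0,0]}
    - {"grip": 0,"xyz": [0.96,0.15,0],"rotation": [0,0,0]}
    - {"grip": 0,"xyz": [0.96,0.15,0],"rotation": [0,0,0]}
    - {"grip": 0,"xyz": [0.96,0.15,0],"rotation": [0,0,0]}

```text
time_s: 17.35
tcp_pos: [639.1, -143.0, 201.0]
tcp_rot: [[-0.01, 1.0, 0.0], [1.0, 0.01, -0.0], [-0.0, 0.0, -1.0]]
ft_force: [-0.6, 0.3, -1.5]
grip_width: 7.1
gripper_force: 48.8
```

Emit:
move_arm:
  motion:
    - {"grip": 0,"xyz": [0.96,0.15,0],"rotation": [0,0,0]}
    - {"grip": 0,"xyz": [0.96,0.15,0],"rotation": [0,0,0]}
    - {"grip": 0,"xyz": [0.96,0.15,0],"rotation": [0,0,0]}
    - {"grip": 0,"xyz": [0.96,0.15,0],"rotation": [0,0,0]}
    - {"grip": 0,"xyz": [0.96,0.15,0],"rotation": [0,0,0]}

```text
time_s: 17.98
tcp_pos: [660.1, 1.3, 201.0]
tcp_rot: [[-0.01, 1.0, 0.0], [1.0, 0.01, -0.0], [-0.0, 0.0, -1.0]]
ft_force: [1.3, 0.9, -0.5]
grip_width: 7.4
gripper_force: 48.8
```

Emit:
move_arm:
  motion:
    - {"grip": 0,"xyz": [0,0,0],"rotation": [0,0,0]}
    - {"grip": 0,"xyz": [0,0,0],"rotation": [0,0,0]}
    - {"grip": 0,"xyz": [0,0,0],"rotation": [0,0,0]}

```text
time_s: 18.35
tcp_pos: [660.1, -0.6, 200.3]
tcp_rot: [[-0.009, 1.0, 0.0], [1.0, 0.009, -0.0], [-0.0, 0.0, -1.0]]
ft_force: [-0.0, -0.2, -1.2]
grip_width: 7.6
gripper_force: 48.8
```

```bash
python3 hold.py w6
```

```text
[ 6.601e+02 -6.000e-01  2.002e+02] 7.0 [[-0.0094, 1.0, 0.0], [1.0, 0.0094, -0.0001], [-0.0001, 0.0, -1.0]] [-0.3  0.4 -1.2]
held n 3664 x [-31.3 -28.9  49.7  49.8] y [-3.9 -0.3  3.5] z [-38.  -36.7 -30.8  39.5]
ledge 4501 [ 5.923e+02 -1.200e+00  2.360e+02  1.596e+02  5.000e-01]
```

Emit:
move_arm:
  motion:
    - {"grip": 0,"xyz": [0.01,-0.01,1],"rotation": [0,0,0]}
    - {"grip": 0,"xyz": [0,0,0.4],"rotation": [0,0,0]}
    - {"grip": 0,"xyz": [0,0,0.2],"rotation": [0,0,0]}
    - {"grip": 0,"xyz": [0,0,0.2],"rotation": [0,0,0]}

```text
time_s: 18.9
tcp_pos: [660.2, 0.4, 146.4]
tcp_rot: [[-0.01, 1.0, 0.001], [1.0, 0.01, -0.0], [-0.0, 0.001, -1.0]]
ft_force: [0.3, -0.2, -1.5]
grip_width: 7.1
gripper_force: 48.9
```

Emit:
move_arm:
  motion:
    - {"grip": 0,"xyz": [0,0,0.3],"rotation": [0,0,0]}
    - {"grip": 0,"xyz": [0,0,0.3],"rotation": [0,0,0]}
    - {"grip": 0,"xyz": [0,0,0.3],"rotation": [0,0,0]}
    - {"grip": 0,"xyz": [0,0,0],"rotation": [0,0,0]}

```text
time_s: 19.4
tcp_pos: [659.3, 0.7, 118.1]
tcp_rot: [[-0.01, 1.0, -0.002], [1.0, 0.01, 0.0], [0.0, -0.002, -1.0]]
ft_force: [-0.5, 0.5, -1.8]
grip_width: 7.2
gripper_force: 48.9
```

Emit:
move_arm:
  motion:
    - {"grip": 0,"xyz": [0,0,0.25],"rotation": [0,0,0]}
    - {"grip": 0,"xyz": [0,0,0.25],"rotation": [0,0,0]}
    - {"grip": 0,"xyz": [0,0,0.25],"rotation": [0,0,0]}
    - {"grip": 0,"xyz": [0,0,0.1],"rotation": [0,0,0]}
    - {"grip": 0,"xyz": [0,0,0],"rotation": [0,0,0]}

```text
time_s: 20.02
tcp_pos: [659.4, 0.6, 92.9]
tcp_rot: [[-0.01, 1.0, -0.001], [1.0, 0.01, 0.0], [0.0, -0.001, -1.0]]
ft_force: [-4.7, 0.5, -2.5]
grip_width: 7.5
gripper_force: 48.9
```

Emit:
move_arm:
  motion:
    - {"grip": 0,"xyz": [0,0,0.07],"rotation": [0,0,0]}
    - {"grip": 0,"xyz": [0,0,0],"rotation": [0,0,0]}

```text
time_s: 20.27
tcp_pos: [659.5, 0.6, 91.3]
tcp_rot: [[-0.01, 1.0, -0.001], [1.0, 0.01, 0.0], [0.0, -0.001, -1.0]]
ft_force: [-5.3, 0.1, 1.6]
grip_width: 7.2
gripper_force: 49.4
```

Emit:
move_arm:
  motion:
    - {"grip": 0,"xyz": [0,0,0.05],"rotation": [0,0,0]}
    - {"grip": 0,"xyz": [0,0,0],"rotation": [0,0,0]}

```text
time_s: 20.52
tcp_pos: [659.6, 0.6, 90.0]
tcp_rot: [[-0.01, 1.0, -0.001], [1.0, 0.01, 0.0], [0.0, -0.001, -1.0]]
ft_force: [-5.3, 0.9, 1.8]
grip_width: 7.1
gripper_force: 49.6
```

Emit:
move_arm:
  motion:
    - {"grip": 0,"xyz": [0,0,0.04],"rotation": [0,0,0]}
    - {"grip": 0,"xyz": [0,0,0],"rotation": [0,0,0]}

```text
time_s: 20.78
tcp_pos: [659.7, 0.7, 89.5]
tcp_rot: [[-0.011, 1.0, 0.0], [1.0, 0.011, -0.0], [-0.0, 0.0, -1.0]]
ft_force: [-6.4, -0.0, 7.6]
grip_width: 7.3
gripper_force: 50.4
```

Emit:
move_arm:
  motion:
    - {"grip": 0,"xyz": [0,0,0.03],"rotation": [0,0,0]}
    - {"grip": 0,"xyz": [0,0,0],"rotation": [0,0,0]}

```text
time_s: 21.02
tcp_pos: [659.8, 0.7, 89.5]
tcp_rot: [[-0.011, 1.0, 0.001], [1.0, 0.011, -0.0], [-0.0, 0.001, -1.0]]
ft_force: [-8.9, 1.3, 14.5]
grip_width: 7.1
gripper_force: 51.3
```

Emit:
move_arm:
  motion:
    - {"grip": 0.3,"xyz": [0,0,0],"rotation": [0,0,0]}
    - {"grip": 0.3,"xyz": [0,0,0],"rotation": [0,0,0]}
    - {"grip": 0.3,"xyz": [0,0,-0.5],"rotation": [0,0,0]}
    - {"grip": 0.3,"xyz": [0,0,-1],"rotation": [0,0,0]}
    - {"grip": 0.3,"xyz": [0,0,-1],"rotation": [0,0,0]}

```text
time_s: 21.65
tcp_pos: [660.1, 0.6, 164.6]
tcp_rot: [[-0.01, 1.0, 0.001], [1.0, 0.01, -0.0], [-0.0, 0.001, -1.0]]
ft_force: [0.7, 0.1, 0.8]
grip_width: 25.6
gripper_force: 0.0
```

Emit:
move_arm:
  motion:
    - {"grip": 0.35,"xyz": [0,0,-1],"rotation": [0,0,0]}
    - {"grip": 0.35,"xyz": [0,0,-1],"rotation": [0,0,0]}
    - {"grip": 0.35,"xyz": [0,0,0],"rotation": [0,0,0]}

```text
time_s: 22.02
tcp_pos: [661.0, 0.5, 226.4]
tcp_rot: [[-0.01, 1.0, 0.006], [1.0, 0.01, -0.001], [-0.001, 0.006, -1.0]]
ft_force: [-0.3, 0.7, -0.8]
grip_width: 29.9
gripper_force: 0.0
```

```bash
python3 tk.py w7
```

```text
[6.604e+02 5.000e-01 2.245e+02] 30.3 [-0.2 -0.9  0.4]
[ 259  132   17  114 1318] [ 6.138e+02  3.000e-01  1.000e+02  9.200e+00 -8.940e+01] z [106.2 120.  121.  121.6] S [ 66. 117.  77.]
[ 313  133   10  113 1002] [ 6.581e+02  6.000e-01  9.860e+01  7.600e+00 -8.940e+01] z [118.8 120.2 121.1 121.7] S [ 67. 131.  80.]
```

Emit:
move_arm:
  motion:
    - {"grip": 0.35,"xyz": [-0.92,-0.54,0],"rotation": [0,0,0]}
    - {"grip": 0.35,"xyz": [-0.92,-0.54,0],"rotation": [0,0,0]}
    - {"grip": 0.35,"xyz": [-0.92,-0.54,0],"rotation": [0,0,0]}
    - {"grip": 0.35,"xyz": [-0.92,-0.54,0],"rotation": [0,0,0]}
    - {"grip": 0.35,"xyz": [-0.92,-0.54,0],"rotation": [0,0,0]}

```text
time_s: 22.7
tcp_pos: [579.4, -139.0, 222.0]
tcp_rot: [[-0.011, 1.0, -0.001], [1.0, 0.011, 0.001], [0.001, -0.001, -1.0]]
ft_force: [0.3, 0.1, -0.5]
grip_width: 30.2
gripper_force: 0.0
```

Emit:
move_arm:
  motion:
    - {"grip": 0.35,"xyz": [-0.92,-0.54,0],"rotation": [0,0,0]}
    - {"grip": 0.35,"xyz": [-0.92,-0.54,0],"rotation": [0,0,0]}
    - {"grip": 0.35,"xyz": [-0.92,-0.54,0],"rotation": [0,0,0]}
    - {"grip": 0.35,"xyz": [-0.92,-0.54,0],"rotation": [0,0,0]}
    - {"grip": 0.35,"xyz": [-0.92,-0.54,0],"rotation": [0,0,0]}

```text
time_s: 23.32
tcp_pos: [499.9, -277.7, 222.0]
tcp_rot: [[-0.01, 1.0, -0.001], [1.0, 0.01, 0.001], [0.001, -0.001, -1.0]]
ft_force: [0.3, 0.8, -0.1]
grip_width: 30.3
gripper_force: 0.0
```

Emit:
move_arm:
  motion:
    - {"grip": 0.35,"xyz": [-0.92,-0.54,0],"rotation": [0,0,0]}
    - {"grip": 0.35,"xyz": [0,0,0],"rotation": [0,0,-6]}
    - {"grip": 0.35,"xyz": [0,0,0],"rotation": [0,0,0]}
    - {"grip": 0.35,"xyz": [0,0,0],"rotation": [0,0,0]}
    - {"grip": 0.35,"xyz": [0,0,0],"rotation": [0,0,0]}

```text
time_s: 23.95
tcp_pos: [485.0, -304.4, 222.8]
tcp_rot: [[-0.114, 0.993, -0.0], [0.993, 0.114, 0.0], [0.0, -0.0, -1.0]]
ft_force: [0.3, 1.0, 0.3]
grip_width: 29.8
gripper_force: 0.0
```

```bash
python3 st.py w8
```

```text
[ 485.  -304.5  222.8] 29.9 [[-0.1147, 0.9934], [0.9934, 0.1147]]
[ 316  133   10  111 1034] [ 484.  -304.4   98.9    7.6  -83.3] z [111.1 112.2 113.5] S [ 66. 129.  70.]
[ 212  135   19  109 1085] [ 395.4 -314.8  100.     9.   -83.5] z [107.4 112.  113.3] S [ 66. 123. 123.]
[ 262  134   15  111 1126] [ 439.7 -310.2  100.     8.9  -83.6] z [108.5 111.8 113. ] S [105.  14.  81.]
[ 412  136   19  108 1076] [ 573.5 -294.7   99.8    9.3  -83.3] z [107.3 111.7 113. ] S [105.  19.  43.]
stand [ 506.7 -302.   284.3  115.9    6.7]
```

Emit:
move_arm:
  motion:
    - {"grip": 0.35,"xyz": [0,-0.03,1],"rotation": [0,0,0]}
    - {"grip": 0.35,"xyz": [0,0,1],"rotation": [0,0,0]}
    - {"grip": 0.35,"xyz": [0,0,1],"rotation": [0,0,0]}
    - {"grip": 0.35,"xyz": [0,0,1],"rotation": [0,0,0]}
    - {"grip": 0.35,"xyz": [0,0,0.75],"rotation": [0,0,0]}

```text
time_s: 24.62
tcp_pos: [483.8, -304.4, 79.2]
tcp_rot: [[-0.115, 0.993, -0.001], [0.993, 0.115, 0.001], [0.001, -0.001, -1.0]]
ft_force: [0.5, -0.2, 0.3]
grip_width: 30.3
gripper_force: 0.0
```

Emit:
move_arm:
  motion:
    - {"grip": 0.35,"xyz": [0,0,0],"rotation": [0,0,0]}
    - {"grip": 0,"xyz": [0,0,0],"rotation": [0,0,0]}
    - {"grip": 0,"xyz": [0,0,0],"rotation": [0,0,0]}
    - {"grip": 0,"xyz": [0,0,0],"rotation": [0,0,0]}
    - {"grip": 0,"xyz": [0,0,0],"rotation": [0,0,0]}

```text
time_s: 25.25
tcp_pos: [484.5, -305.4, 81.6]
tcp_rot: [[-0.115, 0.993, 0.002], [0.993, 0.115, -0.001], [-0.002, 0.002, -1.0]]
ft_force: [-0.1, 1.1, 6.9]
grip_width: 7.4
gripper_force: 49.6
```

Emit:
move_arm:
  motion:
    - {"grip": 0,"xyz": [0,0,-0.5],"rotation": [0,0,0]}
    - {"grip": 0,"xyz": [0,0,-1],"rotation": [0,0,0]}
    - {"grip": 0,"xyz": [0,0,-1],"rotation": [0,0,0]}
    - {"grip": 0,"xyz": [0,0,-1],"rotation": [0,0,0]}
    - {"grip": 0,"xyz": [0,0,-0.5],"rotation": [0,0,6]}

```text
time_s: 25.88
tcp_pos: [484.2, -305.2, 203.1]
tcp_rot: [[-0.008, 1.0, 0.002], [1.0, 0.008, -0.002], [-0.002, 0.002, -1.0]]
ft_force: [0.1, -1.1, -0.9]
grip_width: 7.3
gripper_force: 48.9
```

Emit:
move_arm:
  motion:
    - {"grip": 0,"xyz": [0.92,0.27,0],"rotation": [0,0,0]}
    - {"grip": 0,"xyz": [0.92,0.27,0],"rotation": [0,0,0]}
    - {"grip": 0,"xyz": [0.92,0.27,0],"rotation": [0,0,0]}
    - {"grip": 0,"xyz": [0.92,0.27,0],"rotation": [0,0,0]}
    - {"grip": 0,"xyz": [0.92,0.27,0],"rotation": [0,0,0]}

```text
time_s: 26.5
tcp_pos: [523.1, -165.6, 201.3]
tcp_rot: [[-0.01, 1.0, 0.0], [1.0, 0.01, -0.0], [-0.0, 0.0, -1.0]]
ft_force: [-0.1, -0.0, -0.6]
grip_width: 6.8
gripper_force: 48.9
```

Emit:
move_arm:
  motion:
    - {"grip": 0,"xyz": [0.92,0.27,0],"rotation": [0,0,0]}
    - {"grip": 0,"xyz": [0.92,0.27,0],"rotation": [0,0,0]}
    - {"grip": 0,"xyz": [0.92,0.27,0],"rotation": [0,0,0]}
    - {"grip": 0,"xyz": [0.92,0.27,0],"rotation": [0,0,0]}
    - {"grip": 0,"xyz": [0.92,0.27,0],"rotation": [0,0,0]}

```text
time_s: 27.12
tcp_pos: [562.1, -27.2, 201.3]
tcp_rot: [[-0.01, 1.0, 0.0], [1.0, 0.01, -0.0], [-0.0, 0.0, -1.0]]
ft_force: [1.0, 0.1, -2.0]
grip_width: 7.1
gripper_force: 48.9
```

Emit:
move_arm:
  motion:
    - {"grip": 0,"xyz": [0.92,0.27,0],"rotation": [0,0,0]}
    - {"grip": 0,"xyz": [0,0,0],"rotation": [0,0,0]}
    - {"grip": 0,"xyz": [0,0,0],"rotation": [0,0,0]}
    - {"grip": 0,"xyz": [0,0,0],"rotation": [0,0,0]}

```text
time_s: 27.62
tcp_pos: [569.7, -1.2, 200.6]
tcp_rot: [[-0.009, 1.0, 0.0], [1.0, 0.009, -0.0], [-0.0, 0.0, -1.0]]
ft_force: [0.3, 0.6, -1.7]
grip_width: 7.7
gripper_force: 48.8
```

```bash
python3 hold.py w9
```

```text
[569.7  -1.2 200.6] 7.3 [[-0.0094, 1.0, 0.0], [1.0, 0.0094, -0.0001], [-0.0001, 0.0, -1.0]] [ 0.8 -0.1 -1.5]
held n 3704 x [-31.1 -29.   50.8  50.9] y [-3.9 -0.3  3.6] z [-38.  -36.6 -30.6  36.9]
ledge 4164 [592.2  -1.  236.4 159.6   0.6]
```

Emit:
move_arm:
  motion:
    - {"grip": 0,"xyz": [-0.01,0,1],"rotation": [0,0,0]}
    - {"grip": 0,"xyz": [0,0,0.4],"rotation": [0,0,0]}
    - {"grip": 0,"xyz": [0,0,0.2],"rotation": [0,0,0]}
    - {"grip": 0,"xyz": [0,0,0.2],"rotation": [0,0,0]}

```text
time_s: 28.18
tcp_pos: [570.2, -0.9, 146.7]
tcp_rot: [[-0.01, 1.0, 0.001], [1.0, 0.01, -0.0], [-0.0, 0.001, -1.0]]
ft_force: [0.6, 1.1, -1.0]
grip_width: 7.1
gripper_force: 48.9
```

Emit:
move_arm:
  motion:
    - {"grip": 0,"xyz": [0,0,0.3],"rotation": [0,0,0]}
    - {"grip": 0,"xyz": [0,0,0.3],"rotation": [0,0,0]}
    - {"grip": 0,"xyz": [0,0,0.3],"rotation": [0,0,0]}
    - {"grip": 0,"xyz": [0,0,0],"rotation": [0,0,0]}

```text
time_s: 28.68
tcp_pos: [569.3, -0.7, 118.5]
tcp_rot: [[-0.01, 1.0, -0.002], [1.0, 0.01, 0.0], [0.0, -0.002, -1.0]]
ft_force: [-0.9, -0.4, -1.4]
grip_width: 7.1
gripper_force: 48.7
```

Emit:
move_arm:
  motion:
    - {"grip": 0,"xyz": [0,0,0.25],"rotation": [0,0,0]}
    - {"grip": 0,"xyz": [0,0,0.25],"rotation": [0,0,0]}
    - {"grip": 0,"xyz": [0,0,0.25],"rotation": [0,0,0]}
    - {"grip": 0,"xyz": [0,0,0.1],"rotation": [0,0,0]}
    - {"grip": 0,"xyz": [0,0,0],"rotation": [0,0,0]}

```text
time_s: 29.3
tcp_pos: [569.3, -0.7, 93.5]
tcp_rot: [[-0.01, 1.0, -0.001], [1.0, 0.01, -0.0], [0.0, -0.001, -1.0]]
ft_force: [-3.3, -0.7, -1.7]
grip_width: 7.4
gripper_force: 48.9
```

Emit:
move_arm:
  motion:
    - {"grip": 0,"xyz": [0,0,0.07],"rotation": [0,0,0]}
    - {"grip": 0,"xyz": [0,0,0],"rotation": [0,0,0]}

```text
time_s: 29.55
tcp_pos: [569.5, -0.7, 91.7]
tcp_rot: [[-0.01, 1.0, -0.001], [1.0, 0.01, -0.0], [-0.0, -0.001, -1.0]]
ft_force: [-5.6, -1.1, 2.1]
grip_width: 7.5
gripper_force: 49.4
```

Emit:
move_arm:
  motion:
    - {"grip": 0,"xyz": [0,0,0.06],"rotation": [0,0,0]}
    - {"grip": 0,"xyz": [0,0,0],"rotation": [0,0,0]}

```text
time_s: 29.8
tcp_pos: [569.5, -0.7, 89.9]
tcp_rot: [[-0.01, 1.0, -0.001], [1.0, 0.01, -0.0], [-0.0, -0.001, -1.0]]
ft_force: [-4.0, -1.1, 2.2]
grip_width: 7.2
gripper_force: 49.5
```

Emit:
move_arm:
  motion:
    - {"grip": 0,"xyz": [0,0,0.04],"rotation": [0,0,0]}
    - {"grip": 0,"xyz": [0,0,0],"rotation": [0,0,0]}

```text
time_s: 30.05
tcp_pos: [569.6, -0.7, 89.6]
tcp_rot: [[-0.011, 1.0, 0.0], [1.0, 0.011, -0.0], [-0.0, 0.0, -1.0]]
ft_force: [-8.0, -0.0, 10.9]
grip_width: 7.2
gripper_force: 50.7
```

Emit:
move_arm:
  motion:
    - {"grip": 0.3,"xyz": [0,0,0],"rotation": [0,0,0]}
    - {"grip": 0.3,"xyz": [0,0,0],"rotation": [0,0,0]}
    - {"grip": 0.3,"xyz": [0,0,-0.5],"rotation": [0,0,0]}
    - {"grip": 0.3,"xyz": [0,0,-1],"rotation": [0,0,0]}
    - {"grip": 0.3,"xyz": [0,0,-1],"rotation": [0,0,0]}

```text
time_s: 30.68
tcp_pos: [570.1, -0.7, 165.6]
tcp_rot: [[-0.01, 1.0, 0.001], [1.0, 0.01, 0.0], [-0.0, 0.001, -1.0]]
ft_force: [-0.5, 0.8, -0.2]
grip_width: 25.7
gripper_force: 0.0
```

Emit:
move_arm:
  motion:
    - {"grip": 0.35,"xyz": [0,0,-1],"rotation": [0,0,0]}
    - {"grip": 0.35,"xyz": [0,0,-1],"rotation": [0,0,0]}
    - {"grip": 0.35,"xyz": [0,0,0],"rotation": [0,0,0]}

```text
time_s: 31.05
tcp_pos: [571.0, -0.9, 227.0]
tcp_rot: [[-0.011, 1.0, 0.005], [1.0, 0.011, -0.001], [-0.001, 0.005, -1.0]]
ft_force: [0.4, 0.4, 0.3]
grip_width: 29.9
gripper_force: 0.0
```

```bash
python3 tk.py w10
```

```text
[570.4  -0.8 225.3] 30.2 [ 0.1 -0.3 -0.2]
[ 313  130   10  115 1001] [ 5.681e+02  4.000e-01  9.980e+01  7.600e+00 -8.940e+01] z [118.7 120.2 121.2 121.5] S [ 67. 131.  80.]
[ 362  132   17  113 1272] [ 6.136e+02  4.000e-01  9.940e+01  9.100e+00 -8.960e+01] z [107.2 120.  121.  121.6] S [ 66.  119.5  77. ]
[ 407  133   23  111 1482] [ 6.582e+02  6.000e-01  1.001e+02  9.300e+00 -8.950e+01] z [106.4 119.5 120.9 121.5] S [66.  81.5 74. ]
```

Emit:
move_arm:
  motion:
    - {"grip": 0.35,"xyz": [-0.95,-0.54,0],"rotation": [0,0,0]}
    - {"grip": 0.35,"xyz": [-0.95,-0.54,0],"rotation": [0,0,0]}
    - {"grip": 0.35,"xyz": [-0.95,-0.54,0],"rotation": [0,0,0]}
    - {"grip": 0.35,"xyz": [-0.95,-0.54,0],"rotation": [0,0,0]}
    - {"grip": 0.35,"xyz": [-0.95,-0.54,0],"rotation": [0,0,0]}

```text
time_s: 31.72
tcp_pos: [489.5, -144.7, 223.0]
tcp_rot: [[-0.011, 1.0, -0.001], [1.0, 0.011, 0.001], [0.001, -0.001, -1.0]]
ft_force: [0.2, 0.4, -0.6]
grip_width: 29.6
gripper_force: 0.0
```

Emit:
move_arm:
  motion:
    - {"grip": 0.35,"xyz": [-0.95,-0.54,0],"rotation": [0,0,0]}
    - {"grip": 0.35,"xyz": [-0.95,-0.54,0],"rotation": [0,0,0]}
    - {"grip": 0.35,"xyz": [-0.95,-0.54,0],"rotation": [0,0,0]}
    - {"grip": 0.35,"xyz": [-0.95,-0.54,0],"rotation": [0,0,0]}
    - {"grip": 0.35,"xyz": [-0.95,-0.54,0],"rotation": [0,0,0]}

```text
time_s: 32.35
tcp_pos: [410.0, -288.0, 223.1]
tcp_rot: [[-0.01, 1.0, -0.001], [1.0, 0.01, 0.001], [0.001, -0.001, -1.0]]
ft_force: [1.8, -0.6, 0.6]
grip_width: 30.0
gripper_force: 0.0
```

Emit:
move_arm:
  motion:
    - {"grip": 0.35,"xyz": [-0.95,-0.54,0],"rotation": [0,0,0]}
    - {"grip": 0.35,"xyz": [0,0,0],"rotation": [0,0,-6]}
    - {"grip": 0.35,"xyz": [0,0,0],"rotation": [0,0,0]}
    - {"grip": 0.35,"xyz": [0,0,0],"rotation": [0,0,0]}
    - {"grip": 0.35,"xyz": [0,0,0],"rotation": [0,0,0]}

```text
time_s: 32.98
tcp_pos: [395.1, -315.7, 223.7]
tcp_rot: [[-0.114, 0.993, -0.0], [0.993, 0.114, 0.0], [0.0, -0.0, -1.0]]
ft_force: [0.4, 0.3, -0.5]
grip_width: 29.6
gripper_force: 0.0
```

```bash
python3 st.py w11
```

```text
[ 395.1 -315.7  223.7] 29.8 [[-0.1147, 0.9934], [0.9934, 0.1147]]
[ 317  131   10  112 1113] [ 395.  -314.7  100.1    8.2  -83.6] z [110.8 112.2 113.3] S [ 66. 127.  67.]
[ 365  133   16  110 1099] [ 439.5 -310.    99.3    9.   -83.5] z [109.5 111.8 113. ] S [102.  24.  39.]
[492 140  24  99 904] [ 573.  -294.8  100.2    9.6  -83.4] z [107.1 111.5 112.8] S [105.  19.  65.]
stand [ 507.6 -302.   284.9  115.2    6.5]
```

Emit:
move_arm:
  motion:
    - {"grip": 0.35,"xyz": [0.03,0,1],"rotation": [0,0,0]}
    - {"grip": 0.35,"xyz": [0,0,1],"rotation": [0,0,0]}
    - {"grip": 0.35,"xyz": [0,0,1],"rotation": [0,0,0]}
    - {"grip": 0.35,"xyz": [0,0,1],"rotation": [0,0,0]}
    - {"grip": 0.35,"xyz": [0,0,0.78],"rotation": [0,0,0]}

```text
time_s: 33.65
tcp_pos: [394.8, -314.7, 79.3]
tcp_rot: [[-0.115, 0.993, -0.0], [0.993, 0.115, 0.0], [0.0, -0.0, -1.0]]
ft_force: [0.2, 1.2, -0.2]
grip_width: 29.9
gripper_force: 0.0
```

Emit:
move_arm:
  motion:
    - {"grip": 0.35,"xyz": [0,0,0],"rotation": [0,0,0]}
    - {"grip": 0,"xyz": [0,0,0],"rotation": [0,0,0]}
    - {"grip": 0,"xyz": [0,0,0],"rotation": [0,0,0]}
    - {"grip": 0,"xyz": [0,0,0],"rotation": [0,0,0]}
    - {"grip": 0,"xyz": [0,0,0],"rotation": [0,0,0]}

```text
time_s: 34.28
tcp_pos: [395.3, -315.7, 81.5]
tcp_rot: [[-0.115, 0.993, 0.002], [0.993, 0.115, -0.002], [-0.002, 0.001, -1.0]]
ft_force: [0.1, 0.6, 5.6]
grip_width: 7.2
gripper_force: 49.6
```

Emit:
move_arm:
  motion:
    - {"grip": 0,"xyz": [0,0,-0.5],"rotation": [0,0,0]}
    - {"grip": 0,"xyz": [0,0,-1],"rotation": [0,0,0]}
    - {"grip": 0,"xyz": [0,0,-1],"rotation": [0,0,0]}
    - {"grip": 0,"xyz": [0,0,-1],"rotation": [0,0,0]}
    - {"grip": 0,"xyz": [0,0,-0.5],"rotation": [0,0,6]}

```text
time_s: 34.9
tcp_pos: [395.1, -315.5, 202.3]
tcp_rot: [[-0.008, 1.0, 0.002], [1.0, 0.008, -0.002], [-0.002, 0.002, -1.0]]
ft_force: [0.0, 0.1, -1.1]
grip_width: 7.3
gripper_force: 48.8
```

Emit:
move_arm:
  motion:
    - {"grip": 0,"xyz": [0.95,0.4,0],"rotation": [0,0,0]}
    - {"grip": 0,"xyz": [0.95,0.4,0],"rotation": [0,0,0]}
    - {"grip": 0,"xyz": [0.95,0.4,0],"rotation": [0,0,0]}
    - {"grip": 0,"xyz": [0.95,0.4,0],"rotation": [0,0,0]}
    - {"grip": 0,"xyz": [0.95,0.4,0],"rotation": [0,0,0]}

```text
time_s: 35.52
tcp_pos: [453.6, -171.1, 200.7]
tcp_rot: [[-0.01, 1.0, 0.0], [1.0, 0.01, -0.0], [-0.0, 0.0, -1.0]]
ft_force: [1.0, -0.5, -1.0]
grip_width: 7.4
gripper_force: 48.8
```

Emit:
move_arm:
  motion:
    - {"grip": 0,"xyz": [0.95,0.4,0],"rotation": [0,0,0]}
    - {"grip": 0,"xyz": [0.95,0.4,0],"rotation": [0,0,0]}
    - {"grip": 0,"xyz": [0.95,0.4,0],"rotation": [0,0,0]}
    - {"grip": 0,"xyz": [0.95,0.4,0],"rotation": [0,0,0]}
    - {"grip": 0,"xyz": [0.95,0.4,0],"rotation": [0,0,0]}

```text
time_s: 36.15
tcp_pos: [512.1, -28.0, 200.7]
tcp_rot: [[-0.01, 1.0, 0.0], [1.0, 0.01, -0.0], [-0.0, 0.0, -1.0]]
ft_force: [0.3, 0.4, -0.7]
grip_width: 7.1
gripper_force: 48.8
```

Emit:
move_arm:
  motion:
    - {"grip": 0,"xyz": [0.95,0.4,0],"rotation": [0,0,0]}
    - {"grip": 0,"xyz": [0,0,0],"rotation": [0,0,0]}
    - {"grip": 0,"xyz": [0,0,0],"rotation": [0,0,0]}
    - {"grip": 0,"xyz": [0,0,0],"rotation": [0,0,0]}

```text
time_s: 36.65
tcp_pos: [523.3, -1.0, 200.5]
tcp_rot: [[-0.01, 1.0, 0.0], [1.0, 0.01, -0.0], [-0.0, 0.0, -1.0]]
ft_force: [-0.0, -0.6, -1.0]
grip_width: 7.3
gripper_force: 48.8
```

```bash
python3 hold.py w12
```

```text
[523.3  -1.  200.5] 7.4 [[-0.0094, 1.0, 0.0], [1.0, 0.0094, -0.0001], [-0.0001, 0.0, -1.0]] [-0.   0.6 -0.9]
held n 3688 x [-31.2 -28.7  50.6  50.8] y [-3.8 -0.3  3.5] z [-37.8 -36.6 -30.6  38.2]
ledge 4538 [ 5.925e+02 -2.000e-01  2.365e+02  1.585e+02  7.000e-01]
```

Emit:
move_arm:
  motion:
    - {"grip": 0,"xyz": [-0.01,0.04,1],"rotation": [0,0,0]}
    - {"grip": 0,"xyz": [0,0,0.4],"rotation": [0,0,0]}
    - {"grip": 0,"xyz": [0,0,0.2],"rotation": [0,0,0]}
    - {"grip": 0,"xyz": [0,0,0.2],"rotation": [0,0,0]}

```text
time_s: 37.2
tcp_pos: [525.1, -1.0, 146.7]
tcp_rot: [[-0.01, 1.0, 0.001], [1.0, 0.01, -0.0], [-0.0, 0.001, -1.0]]
ft_force: [0.1, -1.5, 0.1]
grip_width: 7.2
gripper_force: 49.0
```

Emit:
move_arm:
  motion:
    - {"grip": 0,"xyz": [0,0,0.3],"rotation": [0,0,0]}
    - {"grip": 0,"xyz": [0,0,0.3],"rotation": [0,0,0]}
    - {"grip": 0,"xyz": [0,0,0.3],"rotation": [0,0,0]}
    - {"grip": 0,"xyz": [0,0,0],"rotation": [0,0,0]}

```text
time_s: 37.7
tcp_pos: [524.2, -0.7, 118.4]
tcp_rot: [[-0.01, 1.0, -0.002], [1.0, 0.01, -0.0], [-0.0, -0.002, -1.0]]
ft_force: [-0.6, -2.4, -2.0]
grip_width: 7.1
gripper_force: 48.7
```

Emit:
move_arm:
  motion:
    - {"grip": 0,"xyz": [0,0,0.25],"rotation": [0,0,0]}
    - {"grip": 0,"xyz": [0,0,0.25],"rotation": [0,0,0]}
    - {"grip": 0,"xyz": [0,0,0.25],"rotation": [0,0,0]}
    - {"grip": 0,"xyz": [0,0,0.1],"rotation": [0,0,0]}
    - {"grip": 0,"xyz": [0,0,0],"rotation": [0,0,0]}

```text
time_s: 38.33
tcp_pos: [524.3, -0.7, 93.8]
tcp_rot: [[-0.01, 1.0, -0.001], [1.0, 0.01, -0.0], [-0.0, -0.001, -1.0]]
ft_force: [-3.3, -4.0, 1.4]
grip_width: 7.5
gripper_force: 49.3
```

Emit:
move_arm:
  motion:
    - {"grip": 0,"xyz": [0,0,0.07],"rotation": [0,0,0]}
    - {"grip": 0,"xyz": [0,0,0],"rotation": [0,0,0]}

```text
time_s: 38.58
tcp_pos: [524.4, -0.7, 91.9]
tcp_rot: [[-0.01, 1.0, -0.001], [1.0, 0.01, -0.0], [-0.0, -0.001, -1.0]]
ft_force: [-4.0, -3.2, 3.2]
grip_width: 7.3
gripper_force: 49.7
```

Emit:
move_arm:
  motion:
    - {"grip": 0,"xyz": [0,0,0.05],"rotation": [0,0,0]}
    - {"grip": 0,"xyz": [0,0,0],"rotation": [0,0,0]}

```text
time_s: 38.83
tcp_pos: [524.4, -0.7, 90.5]
tcp_rot: [[-0.01, 1.0, -0.0], [1.0, 0.01, -0.0], [-0.0, -0.0, -1.0]]
ft_force: [-3.9, -3.7, 5.5]
grip_width: 7.0
gripper_force: 49.9
```

Emit:
move_arm:
  motion:
    - {"grip": 0,"xyz": [0,0,0.04],"rotation": [0,0,0]}
    - {"grip": 0,"xyz": [0,0,0],"rotation": [0,0,0]}

```text
time_s: 39.08
tcp_pos: [524.4, -0.7, 89.5]
tcp_rot: [[-0.01, 1.0, -0.0], [1.0, 0.01, -0.0], [-0.0, -0.0, -1.0]]
ft_force: [-4.8, -3.2, 7.0]
grip_width: 7.4
gripper_force: 50.3
```

Emit:
move_arm:
  motion:
    - {"grip": 0,"xyz": [0,0,0.03],"rotation": [0,0,0]}
    - {"grip": 0,"xyz": [0,0,0],"rotation": [0,0,0]}

```text
time_s: 39.33
tcp_pos: [524.5, -0.7, 89.5]
tcp_rot: [[-0.01, 1.0, 0.001], [1.0, 0.01, -0.0], [-0.0, 0.001, -1.0]]
ft_force: [-7.2, -2.1, 16.5]
grip_width: 7.6
gripper_force: 51.7
```

Emit:
move_arm:
  motion:
    - {"grip": 0.3,"xyz": [0,0,0],"rotation": [0,0,0]}
    - {"grip": 0.3,"xyz": [0,0,0],"rotation": [0,0,0]}
    - {"grip": 0.3,"xyz": [0,0,-0.5],"rotation": [0,0,0]}
    - {"grip": 0.3,"xyz": [0,0,-1],"rotation": [0,0,0]}
    - {"grip": 0.3,"xyz": [0,0,-1],"rotation": [0,0,0]}

```text
time_s: 39.95
tcp_pos: [524.9, -0.5, 164.8]
tcp_rot: [[-0.011, 1.0, 0.0], [1.0, 0.011, 0.0], [0.0, 0.0, -1.0]]
ft_force: [-0.1, -0.1, 0.1]
grip_width: 25.8
gripper_force: 0.0
```

Emit:
move_arm:
  motion:
    - {"grip": 0.35,"xyz": [0,0,-1],"rotation": [0,0,0]}
    - {"grip": 0.6,"xyz": [0,0,-1],"rotation": [0,0,0]}
    - {"grip": 0.6,"xyz": [0,0,0],"rotation": [0,0,0]}
    - {"grip": 0.6,"xyz": [0,0,0],"rotation": [0,0,0]}

```text
time_s: 40.45
tcp_pos: [524.6, -0.5, 223.1]
tcp_rot: [[-0.01, 1.0, -0.0], [1.0, 0.01, 0.0], [0.0, -0.0, -1.0]]
ft_force: [-0.0, -0.3, -0.6]
grip_width: 51.4
gripper_force: 0.0
```

```bash
python3 tk.py w13
cat > lid.py <<'E'
from h import *
for n in("top","scene"):
    d=snapshot(n);np.savez(n+"1.npz",**d);cv2.imwrite(f"pics/{n}1.png",d["color"][:,:,::-1])
    P=cloud(d);H=hsv(d);z=P[...,2]
    R=(P[...,0]<560)&(P[...,1]>120)&(P[...,1]<480)&(P[...,0]>250)
    for c,M in (("bar",R&(H[...,2]<60)&(z>82)&(z<94)),("lidtop",R&(z>50)&(z<62))):
        if M.sum()>50:print(n,c,M.sum(),rect(P[M][:,:2]),np.median(P[M][:,2]))
E
python3 lid.py
```

```text
[ 5.244e+02 -5.000e-01  2.226e+02] 50.9 [ 0.2  0.3 -0.2]
[ 316  132   11  115 1120] [ 5.238e+02  1.000e-01  9.880e+01  8.000e+00 -8.970e+01] z [118.9 120.3 121.2 121.7] S [ 67. 128.  78.]
[ 365  133   17  115 1331] [568.6   0.  100.5   8.8 -89.5] z [108.5 120.  121.1 121.5] S [ 66. 114.  75.]
[ 411  135   23  112 1514] [ 6.133e+02  2.000e-01  1.001e+02  9.300e+00 -8.930e+01] z [106.2 119.6 121.  121.5] S [66. 85. 72.]
[ 453  137   28  108 1569] [658.1   0.7  99.8   9.5 -89.4] z [105.5 119.  120.8 121.5] S [ 66.  75. 105.]
top bar 295 [454.2 288.5  89.1  18.8  11.7] 88.36461525851337
top lidtop 5286 [454.6 289.1 228.5 153.7  12. ] 56.607197028671806
scene bar 199 [457.8 289.   86.3  20.9  11. ] 87.26122740583457
scene lidtop 2902 [456.3 289.2 230.6 156.3  12.2] 55.76012335100978
```

View pics/scene1.png

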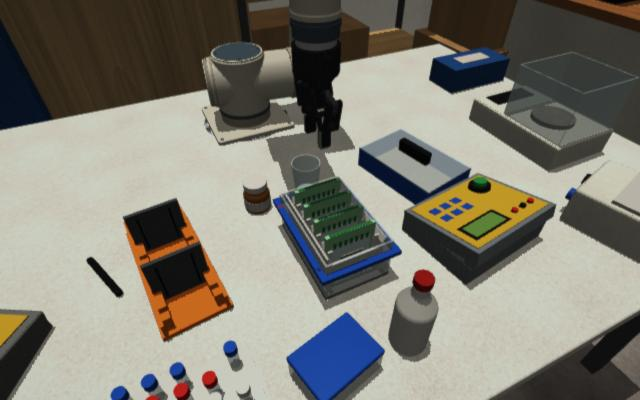

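Scene view: all four cassettes stand at equal height in the tank (330,215), and only the two dark plates remain in the stand. The lid has been knocked, and its bar is now at (414,150), about (455, 289), yaw 11.9°. I'm moving over it and turning.

Emit:
move_arm:
  motion:
    - {"grip": 0.6,"xyz": [0.97,-0.22,0],"rotation": [0,0,0]}
    - {"grip": 0.6,"xyz": [0.97,-0.22,0],"rotation": [0,0,0]}
    - {"grip": 0.6,"xyz": [0.97,-0.22,0],"rotation": [0,0,0]}
    - {"grip": 0.6,"xyz": [0.97,-0.22,0],"rotation": [0,0,0]}
    - {"grip": 0.6,"xyz": [0.97,-0.22,0],"rotation": [0,0,0]}

```text
time_s: 41.22
tcp_pos: [489.7, 145.4, 222.5]
tcp_rot: [[-0.01, 1.0, -0.001], [1.0, 0.01, -0.0], [-0.0, -0.001, -1.0]]
ft_force: [-0.1, -0.9, 0.5]
grip_width: 51.5
gripper_force: 0.0
```

Emit:
move_arm:
  motion:
    - {"grip": 0.6,"xyz": [0.97,-0.22,0],"rotation": [0,0,0]}
    - {"grip": 0.6,"xyz": [0.97,-0.22,0],"rotation": [0,0,0]}
    - {"grip": 0.6,"xyz": [0.97,-0.22,0],"rotation": [0,0,0]}
    - {"grip": 0.6,"xyz": [0.97,-0.22,0],"rotation": [0,0,0]}
    - {"grip": 0.6,"xyz": [0.97,-0.22,0],"rotation": [0,0,0]}

```text
time_s: 41.85
tcp_pos: [455.2, 290.5, 222.5]
tcp_rot: [[-0.01, 1.0, -0.001], [1.0, 0.01, -0.001], [-0.0, -0.001, -1.0]]
ft_force: [1.1, -0.7, -0.1]
grip_width: 51.4
gripper_force: 0.0
```

Emit:
move_arm:
  motion:
    - {"grip": 0.6,"xyz": [0,0,0],"rotation": [0,0,-10.1]}
    - {"grip": 0.6,"xyz": [0,0,0],"rotation": [0,0,-10.1]}
    - {"grip": 0.6,"xyz": [0,0,0],"rotation": [0,0,-10.1]}
    - {"grip": 0.6,"xyz": [0,0,0],"rotation": [0,0,-10.1]}
    - {"grip": 0.6,"xyz": [0,0,0],"rotation": [0,0,-10.1]}

```text
time_s: 42.48
tcp_pos: [455.5, 289.6, 222.4]
tcp_rot: [[-0.782, 0.623, -0.001], [0.623, 0.782, -0.001], [0.001, -0.001, -1.0]]
ft_force: [0.4, 0.4, 0.4]
grip_width: 51.2
gripper_force: 0.0
```

Emit:
move_arm:
  motion:
    - {"grip": 0.6,"xyz": [0,0,0],"rotation": [0,0,-10.1]}
    - {"grip": 0.6,"xyz": [0,0,0],"rotation": [0,0,-10.1]}
    - {"grip": 0.6,"xyz": [0,0,0],"rotation": [0,0,-10.1]}
    - {"grip": 0.6,"xyz": [0,0,0],"rotation": [0,0,-10.1]}
    - {"grip": 0.6,"xyz": [0,0,0],"rotation": [0,0,-10.1]}

```text
time_s: 43.1
tcp_pos: [455.5, 289.6, 222.4]
tcp_rot: [[-0.978, -0.207, -0.001], [-0.207, 0.978, -0.0], [0.001, -0.0, -1.0]]
ft_force: [-1.0, -0.4, -0.1]
grip_width: 51.0
gripper_force: 0.0
```

Emit:
move_arm:
  motion:
    - {"grip": 0.6,"xyz": [0,0,0],"rotation": [0,0,0]}
    - {"grip": 0.6,"xyz": [0,0,0],"rotation": [0,0,0]}
    - {"grip": 0.6,"xyz": [0,0,0],"rotation": [0,0,0]}

```text
time_s: 43.48
tcp_pos: [455.7, 289.7, 223.0]
tcp_rot: [[-0.98, -0.199, -0.0], [-0.199, 0.98, -0.0], [0.0, -0.0, -1.0]]
ft_force: [0.4, 0.1, -0.9]
grip_width: 51.3
gripper_force: 0.0
```

```bash
cat > wl.py <<'E'
from h import *
import sys
d=wrist(sys.argv[1]);s=observe();print(np.round(s["tcp_pos"],1),np.round(s["tcp_rot"],4).tolist(),np.round(s["grip_width"],1))
t=np.array(s["tcp_pos"]);P=wcloud(d);H=hsv(d);z=P[...,2];L=(P-t)@np.array(s["tcp_rot"])
R=(P[...,0]<560)&(P[...,1]>120)&(P[...,1]<480)&(P[...,0]>250)
for c,M in (("bar",R&(H[...,2]<70)&(z>82)&(z<94)&(abs(L[...,0])<70)&(abs(L[...,1])<30)),("lidtop",R&(z>53)&(z<60)),("blue rim",R&(z>50)&(z<60)&(cv2.inRange(H,(100,100,30),(125,255,255))>0))):
    k,l,st,_=cv2.connectedComponentsWithStats(M.astype(np.uint8));
    if k>1:
        i=1+np.argmax(st[1:,4]);q=P[l==i];print(c,st[i],rect(q[:,:2]),np.median(q[:,2]))
E
python3 wl.py w14; python3 lid.py
```

```text
[455.7 289.7 223.1] [[-0.9799, -0.1994, -0.0001], [-0.1994, 0.9799, -0.0], [0.0001, -0.0, -1.0]] 51.4
bar [ 313  136   19   92 1649] [455.3 290.   89.1  16.7  12. ] 87.79917549860141
lidtop [  245    64   153   208 26308] [455.6 290.3 228.7 153.2  12.3] 55.964674233182166
top bar 209 [442.1 285.6  63.6  18.2  12.6] 88.09815227127683
top lidtop 4704 [454.6 289.3 228.1 153.8  12.3] 56.588695931415884
scene bar 200 [459.2 288.4  89.3  18.8  12.3] 87.2303913453062
scene lidtop 2913 [456.  288.8 229.7 156.8  11.7] 55.8147934651206
```

View pics/w14.png

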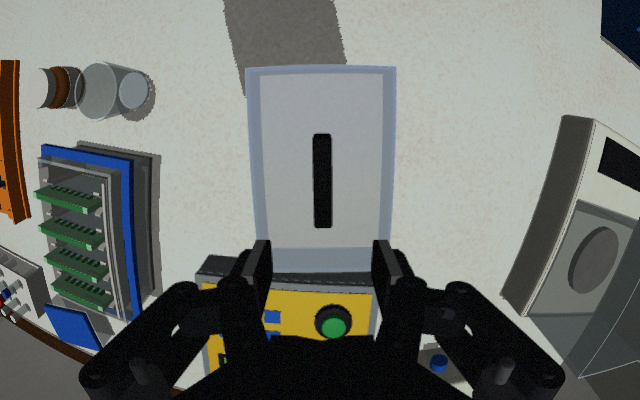

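The lid is at columns 245–397 with its bar at (322,180): centre (455.5, 290.1), yaw 12.2°, bar top z 88. Descending to grasp.

Emit:
move_arm:
  motion:
    - {"grip": 0.6,"xyz": [0,0.01,1],"rotation": [0,0,-0.7]}
    - {"grip": 0.6,"xyz": [0,0,1],"rotation": [0,0,0]}
    - {"grip": 0.6,"xyz": [0,0,1],"rotation": [0,0,0]}
    - {"grip": 0.6,"xyz": [0,0,1],"rotation": [0,0,0]}
    - {"grip": 0.6,"xyz": [0,0,0.5],"rotation": [0,0,0]}

```text
time_s: 44.25
tcp_pos: [455.1, 289.7, 86.9]
tcp_rot: [[-0.977, -0.213, -0.002], [-0.213, 0.977, -0.001], [0.002, -0.0, -1.0]]
ft_force: [0.5, 0.2, 0.3]
grip_width: 51.3
gripper_force: 0.0
```

Emit:
move_arm:
  motion:
    - {"grip": 0.6,"xyz": [0,0,0.5],"rotation": [0,0,0]}
    - {"grip": 0.6,"xyz": [0,0,0.3],"rotation": [0,0,0]}
    - {"grip": 0.6,"xyz": [0,0,0],"rotation": [0,0,0]}

```text
time_s: 44.62
tcp_pos: [455.6, 289.9, 64.0]
tcp_rot: [[-0.977, -0.213, -0.0], [-0.213, 0.977, -0.0], [0.0, -0.0, -1.0]]
ft_force: [-1.3, 0.9, -0.4]
grip_width: 51.3
gripper_force: 0.0
```

Emit:
move_arm:
  motion:
    - {"grip": 0,"xyz": [0,0,0],"rotation": [0,0,0]}
    - {"grip": 0,"xyz": [0,0,0],"rotation": [0,0,0]}
    - {"grip": 0,"xyz": [0,0,0],"rotation": [0,0,0]}
    - {"grip": 0,"xyz": [0,0,0],"rotation": [0,0,0]}
    - {"grip": 0,"xyz": [0,0,0],"rotation": [0,0,0]}
  grip_force: 70

```text
time_s: 45.25
tcp_pos: [456.0, 290.3, 65.0]
tcp_rot: [[-0.977, -0.213, 0.001], [-0.213, 0.977, 0.001], [-0.001, 0.001, -1.0]]
ft_force: [-1.3, 0.3, 6.2]
grip_width: 16.5
gripper_force: 69.5
```

Emit:
move_arm:
  motion:
    - {"grip": 0,"xyz": [0,0,-0.5],"rotation": [0,0,0]}
    - {"grip": 0,"xyz": [0,0,-1],"rotation": [0,0,0]}
    - {"grip": 0,"xyz": [0,0,-1],"rotation": [0,0,0]}
    - {"grip": 0,"xyz": [0,0,-1],"rotation": [0,0,0]}
    - {"grip": 0,"xyz": [0,0,-1],"rotation": [0,0,0]}

```text
time_s: 45.88
tcp_pos: [455.4, 289.7, 200.8]
tcp_rot: [[-0.977, -0.213, -0.0], [-0.213, 0.977, -0.0], [0.0, -0.0, -1.0]]
ft_force: [0.6, -0.0, -2.7]
grip_width: 16.5
gripper_force: 68.5
```

Emit:
move_arm:
  motion:
    - {"grip": 0,"xyz": [0,0,-0.8],"rotation": [0,0,0]}
    - {"grip": 0,"xyz": [0,0,0],"rotation": [0,0,5.9]}
    - {"grip": 0,"xyz": [0,0,0],"rotation": [0,0,5.9]}

```text
time_s: 46.25
tcp_pos: [455.5, 289.8, 224.1]
tcp_rot: [[-1.0, -0.005, 0.001], [-0.005, 1.0, 0.0], [-0.001, 0.0, -1.0]]
ft_force: [-0.6, 0.2, -3.6]
grip_width: 16.9
gripper_force: 68.6
```

Emit:
move_arm:
  motion:
    - {"grip": 0,"xyz": [-0.4,-0.89,0],"rotation": [0,0,0]}
    - {"grip": 0,"xyz": [-0.4,-0.89,0],"rotation": [0,0,0]}
    - {"grip": 0,"xyz": [-0.4,-0.89,0],"rotation": [0,0,0]}
    - {"grip": 0,"xyz": [-0.4,-0.89,0],"rotation": [0,0,0]}
    - {"grip": 0,"xyz": [-0.4,-0.89,0],"rotation": [0,0,0]}

```text
time_s: 46.88
tcp_pos: [516.8, 156.0, 223.8]
tcp_rot: [[-1.0, -0.009, -0.0], [-0.009, 1.0, -0.0], [0.0, -0.0, -1.0]]
ft_force: [0.9, 0.3, -3.0]
grip_width: 16.4
gripper_force: 68.8
```

Emit:
move_arm:
  motion:
    - {"grip": 0,"xyz": [-0.4,-0.89,0],"rotation": [0,0,0]}
    - {"grip": 0,"xyz": [-0.4,-0.89,0],"rotation": [0,0,0]}
    - {"grip": 0,"xyz": [-0.4,-0.89,0],"rotation": [0,0,0]}
    - {"grip": 0,"xyz": [-0.4,-0.89,0],"rotation": [0,0,0]}
    - {"grip": 0,"xyz": [-0.4,-0.89,0],"rotation": [0,0,0]}

```text
time_s: 47.5
tcp_pos: [578.0, 23.1, 223.7]
tcp_rot: [[-1.0, -0.009, -0.0], [-0.009, 1.0, -0.0], [0.0, -0.0, -1.0]]
ft_force: [-0.0, 0.7, -3.7]
grip_width: 16.4
gripper_force: 68.8
```

Emit:
move_arm:
  motion:
    - {"grip": 0,"xyz": [-0.4,-0.89,0],"rotation": [0,0,0]}
    - {"grip": 0,"xyz": [0,0,0],"rotation": [0,0,0]}
    - {"grip": 0,"xyz": [0,0,0],"rotation": [0,0,0]}
    - {"grip": 0,"xyz": [0,0,0],"rotation": [0,0,0]}

```text
time_s: 48.0
tcp_pos: [589.8, -1.9, 223.5]
tcp_rot: [[-1.0, -0.01, -0.0], [-0.01, 1.0, 0.0], [0.0, 0.0, -1.0]]
ft_force: [-0.2, 0.7, -3.6]
grip_width: 16.7
gripper_force: 68.9
```

```bash
cat > lh.py <<'E'
from h import *
import sys
d=wrist(sys.argv[1]);s=observe();t=np.array(s["tcp_pos"]);R=np.array(s["tcp_rot"])
print(np.round(t,1),np.round(R,4).tolist(),np.round(s["grip_width"],1),np.round(s["ft_force"],1))
P=wcloud(d);L=(P-t)@R;z=P[...,2]
top=float(sys.argv[2])   # expected lid-top height
M=(abs(z-top)<5)&(abs(L[...,0])<140)&(abs(L[...,1])<95)
k,l,st,_=cv2.connectedComponentsWithStats(M.astype(np.uint8));i=1+np.argmax(st[1:,4]);q=P[l==i]
print("lid top",st[i],rect(q[:,:2]),np.median(q[:,2]))
C=np.linalg.lstsq(np.c_[q[:,:2]-q[:,:2].mean(0),np.ones(len(q))],q[:,2],rcond=None)[0];print("tilt",np.round(C,4))
E
python3 lh.py w15 218
python3 - <<'E'
from h import *
d=snapshot("scene");P=cloud(d);H=hsv(d);z=P[...,2];cv2.imwrite("pics/scene2.png",d["color"][:,:,::-1])
M=(z>195)&(z<240)&(P[...,0]>430)&(P[...,0]<760)&(abs(P[...,1])<120)&(H[...,2]>70)
print(rect(P[M][:,:2]),np.percentile(z[M],[5,50,95]))
E
```

```text
[589.9  -1.8 223.5] [[-1.0, -0.0096, 0.0001], [-0.0096, 1.0, 0.0], [-0.0001, 0.0, -1.0]] 16.6 [-0.2  1.2 -3.3]
lid top [  174    26   296   266 62755] [549.7  -2.3 153.5 148.1 -89.4] 214.4567468764827
tilt [-1.600000e-03 -3.000000e-04  2.144766e+02]
[589.6  -2.4 231.8 153.4   0.6] [212.96282514 214.09277469 215.2230823 ]
```

View pics/scene2.png

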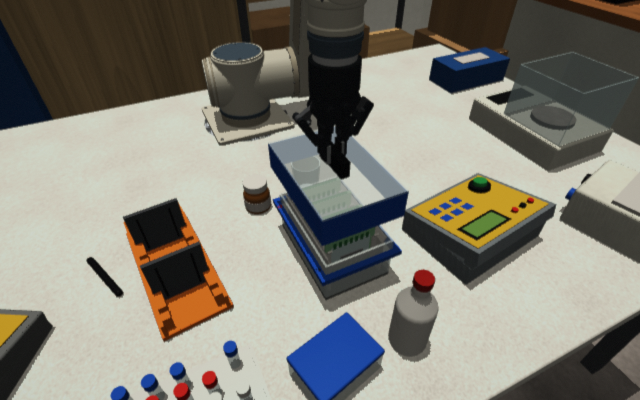

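The lid hangs level over the tank (340,185), about 2 mm short in x. I'll correct that and lower in stages.

Emit:
move_arm:
  motion:
    - {"grip": 0,"xyz": [-0.08,0.03,0],"rotation": [0,0,0]}
    - {"grip": 0,"xyz": [0,0,1],"rotation": [0,0,0]}
    - {"grip": 0,"xyz": [0,0,0.5],"rotation": [0,0,0]}
    - {"grip": 0,"xyz": [0,0,0.3],"rotation": [0,0,0]}
    - {"grip": 0,"xyz": [0,0,0],"rotation": [0,0,0]}

```text
time_s: 48.72
tcp_pos: [592.5, -1.6, 168.9]
tcp_rot: [[-1.0, -0.009, -0.001], [-0.009, 1.0, 0.0], [0.001, 0.0, -1.0]]
ft_force: [0.1, -0.3, -3.1]
grip_width: 16.4
gripper_force: 68.8
```

Emit:
move_arm:
  motion:
    - {"grip": 0,"xyz": [0,0,0.2],"rotation": [0,0,0]}
    - {"grip": 0,"xyz": [0,0,0.2],"rotation": [0,0,0]}
    - {"grip": 0,"xyz": [0,0,0.1],"rotation": [0,0,0]}
    - {"grip": 0,"xyz": [0,0,0],"rotation": [0,0,0]}

```text
time_s: 49.22
tcp_pos: [592.5, -1.6, 154.0]
tcp_rot: [[-1.0, -0.009, -0.0], [-0.009, 1.0, 0.0], [0.0, 0.0, -1.0]]
ft_force: [0.4, -0.5, -2.6]
grip_width: 16.5
gripper_force: 68.9
```

Emit:
move_arm:
  motion:
    - {"grip": 0,"xyz": [0,0,0.15],"rotation": [0,0,0]}
    - {"grip": 0,"xyz": [0,0,0.1],"rotation": [0,0,0]}
    - {"grip": 0,"xyz": [0,0,0],"rotation": [0,0,0]}

```text
time_s: 49.6
tcp_pos: [592.4, -1.6, 146.4]
tcp_rot: [[-1.0, -0.009, -0.001], [-0.009, 1.0, 0.0], [0.001, 0.0, -1.0]]
ft_force: [-1.0, 0.4, -2.8]
grip_width: 17.1
gripper_force: 68.9
```

Emit:
move_arm:
  motion:
    - {"grip": 0,"xyz": [0,0,0.13],"rotation": [0,0,0]}
    - {"grip": 0,"xyz": [0,0,0],"rotation": [0,0,0]}

```text
time_s: 49.85
tcp_pos: [592.5, -1.6, 142.4]
tcp_rot: [[-1.0, -0.009, -0.001], [-0.009, 1.0, 0.0], [0.001, 0.0, -1.0]]
ft_force: [-0.1, -0.0, -3.1]
grip_width: 16.7
gripper_force: 68.9
```

Emit:
move_arm:
  motion:
    - {"grip": 0,"xyz": [0,0,0.06],"rotation": [0,0,0]}
    - {"grip": 0,"xyz": [0,0,0],"rotation": [0,0,0]}

```text
time_s: 50.1
tcp_pos: [592.5, -1.6, 140.9]
tcp_rot: [[-1.0, -0.009, -0.0], [-0.009, 1.0, 0.0], [0.0, 0.0, -1.0]]
ft_force: [0.5, 0.8, -3.9]
grip_width: 16.6
gripper_force: 68.9
```

Emit:
move_arm:
  motion:
    - {"grip": 0,"xyz": [0,0,0.04],"rotation": [0,0,0]}
    - {"grip": 0,"xyz": [0,0,0],"rotation": [0,0,0]}

```text
time_s: 50.35
tcp_pos: [592.7, -1.7, 140.1]
tcp_rot: [[-1.0, -0.009, 0.0], [-0.009, 1.0, -0.0], [-0.0, -0.0, -1.0]]
ft_force: [-0.5, 0.2, -0.1]
grip_width: 16.7
gripper_force: 69.2
```

Emit:
move_arm:
  motion:
    - {"grip": 0,"xyz": [0,0,0.04],"rotation": [0,0,0]}
    - {"grip": 0,"xyz": [0,0,0],"rotation": [0,0,0]}

```text
time_s: 50.6
tcp_pos: [592.7, -1.7, 140.0]
tcp_rot: [[-1.0, -0.009, 0.002], [-0.009, 1.0, -0.0], [-0.002, -0.0, -1.0]]
ft_force: [-3.7, -0.1, 9.5]
grip_width: 16.6
gripper_force: 70.9
```

Emit:
move_arm:
  motion:
    - {"grip": 0.6,"xyz": [0,0,0],"rotation": [0,0,0]}
    - {"grip": 0.6,"xyz": [0,0,0],"rotation": [0,0,0]}
    - {"grip": 0.6,"xyz": [0,0,0],"rotation": [0,0,0]}
    - {"grip": 0.6,"xyz": [0,0,-0.5],"rotation": [0,0,0]}
    - {"grip": 0.6,"xyz": [0,0,-1],"rotation": [0,0,0]}

```text
time_s: 51.22
tcp_pos: [592.2, -1.6, 184.0]
tcp_rot: [[-1.0, -0.009, -0.002], [-0.009, 1.0, 0.0], [0.002, 0.0, -1.0]]
ft_force: [0.3, 0.1, -0.5]
grip_width: 51.2
gripper_force: 0.0
```

Emit:
move_arm:
  motion:
    - {"grip": 0.6,"xyz": [0,0,-1],"rotation": [0,0,0]}
    - {"grip": 0.6,"xyz": [0,0,-1],"rotation": [0,0,0]}
    - {"grip": 0.6,"xyz": [0,0,-1],"rotation": [0,0,0]}
    - {"grip": 0,"xyz": [0,0,0],"rotation": [0,0,0]}
    - {"grip": 0,"xyz": [0,0,0],"rotation": [0,0,0]}

```text
time_s: 51.85
tcp_pos: [592.5, -1.6, 273.5]
tcp_rot: [[-1.0, -0.009, -0.0], [-0.009, 1.0, 0.0], [0.0, 0.0, -1.0]]
ft_force: [-0.1, 0.2, -0.1]
grip_width: 15.4
gripper_force: 0.0
```

```bash
python3 lh.py w16 131
python3 - <<'E'
from h import *
for n in("top","scene"):
    d=snapshot(n);P=cloud(d);H=hsv(d);z=P[...,2];cv2.imwrite(f"pics/{n}3.png",d["color"][:,:,::-1])
    M=(z>124)&(z<138)&(abs(P[...,0]-592)<150)&(abs(P[...,1])<110)
    print(n,"lid",M.sum(),rect(P[M][:,:2]),np.median(z[M]))
    M=(cv2.inRange(H,(45,100,40),(80,255,255))>0)&(abs(P[...,0]-625)<25)&(abs(P[...,1]-337)<25)&(z>75)
    q=P[M];print("btn",M.sum(),rect(q[:,:2]),np.percentile(q[:,2],[5,50,95]))
    m=M.astype(np.uint8);mm=cv2.moments(m,True);c=(mm["m10"]/mm["m00"],mm["m01"]/mm["m00"]);print(c,onplane(d,c,89))
E
```

```text
[592.3  -1.6 273. ] [[-1.0, -0.0087, -0.001], [-0.0087, 1.0, 0.0002], [0.001, 0.0002, -1.0]] 8.0 [-0.4  0.3 -1.2]
lid top [  239    61   166   224 29287] [ 5.931e+02 -1.800e+00  2.290e+02  1.531e+02  4.000e-01] 130.96330891537173
tilt [-4.000000e-04  3.000000e-04  1.309627e+02]
top lid 0 [0. 0. 0. 0. 0.] nan
btn 130 [625.  338.8  34.1  29.   48.7] [80.35099014 87.64282175 91.06536987]
(196.97692307692307, 145.53076923076924) [[622.73047676 336.517614    89.        ]]
scene lid 6648 [ 5.934e+02 -2.300e+00  2.303e+02  1.531e+02  4.000e-01] 130.65507002618438
btn 107 [625.4 336.3  28.6  26.8 -14.8] [83.03993677 86.95448356 89.9656036 ]
(480.1121495327103, 181.3177570093458) [[629.80806694 331.86250566  89.        ]]
  return _methods._mean(a, axis=axis, dtype=dtype,
  ret = ret.dtype.type(ret / rcount)
```

View pics/scene3.png

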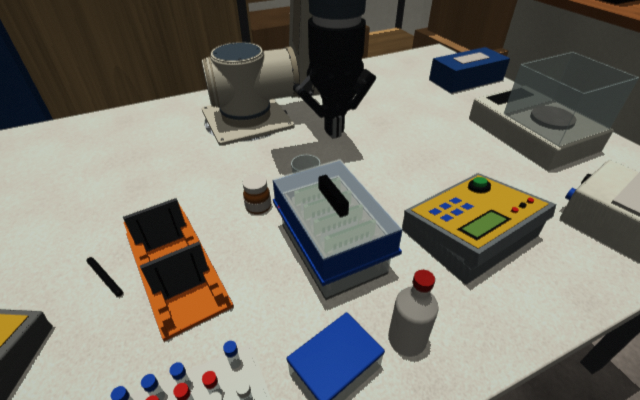

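The lid is square and down on the ledge: top z 131, level, yaw 0.4°, centre (593, -2). Beaker and jar have not moved. Next is the start button.

Emit:
move_arm:
  motion:
    - {"grip": 0,"xyz": [-0.1,0.94,0],"rotation": [0,0,0]}
    - {"grip": 0,"xyz": [-0.1,0.94,0],"rotation": [0,0,0]}
    - {"grip": 0,"xyz": [-0.1,0.94,0],"rotation": [0,0,0]}
    - {"grip": 0,"xyz": [-0.1,0.94,0],"rotation": [0,0,0]}
    - {"grip": 0,"xyz": [-0.1,0.94,0],"rotation": [0,0,0]}

```text
time_s: 52.62
tcp_pos: [606.2, 140.4, 272.8]
tcp_rot: [[-1.0, -0.009, -0.001], [-0.009, 1.0, -0.0], [0.001, -0.0, -1.0]]
ft_force: [0.6, -0.1, -0.1]
grip_width: -0.5
gripper_force: 0.0
```

Emit:
move_arm:
  motion:
    - {"grip": 0,"xyz": [-0.1,0.94,0],"rotation": [0,0,0]}
    - {"grip": 0,"xyz": [-0.1,0.94,0],"rotation": [0,0,0]}
    - {"grip": 0,"xyz": [-0.1,0.94,0],"rotation": [0,0,0]}
    - {"grip": 0,"xyz": [-0.1,0.94,0],"rotation": [0,0,0]}
    - {"grip": 0,"xyz": [-0.1,0.94,0],"rotation": [0,0,0]}

```text
time_s: 53.25
tcp_pos: [620.0, 281.5, 272.7]
tcp_rot: [[-1.0, -0.009, -0.001], [-0.009, 1.0, -0.0], [0.001, -0.0, -1.0]]
ft_force: [-0.4, -0.9, -0.3]
grip_width: -0.2
gripper_force: 0.0
```

Emit:
move_arm:
  motion:
    - {"grip": 0,"xyz": [-0.1,0.94,0],"rotation": [0,0,0]}
    - {"grip": 0,"xyz": [-0.1,0.94,0],"rotation": [0,0,0]}
    - {"grip": 0,"xyz": [0,0,1],"rotation": [0,0,0]}
    - {"grip": 0,"xyz": [0,0,0],"rotation": [0,0,0]}
    - {"grip": 0,"xyz": [0,0,0],"rotation": [0,0,0]}

```text
time_s: 53.88
tcp_pos: [625.7, 336.8, 244.2]
tcp_rot: [[-1.0, -0.008, -0.0], [-0.008, 1.0, -0.0], [0.0, -0.0, -1.0]]
ft_force: [0.2, 0.4, 1.3]
grip_width: -0.1
gripper_force: 0.0
```

```bash
cat > bt.py <<'E'
from h import *
import sys
d=wrist(sys.argv[1]);s=observe();print(np.round(s["tcp_pos"],1),np.round(s["tcp_rot"],3).tolist(),np.round(s["grip_width"],1))
P=wcloud(d);H=hsv(d);z=P[...,2]
M=(cv2.inRange(H,(45,100,40),(80,255,255))>0)&(abs(P[...,0]-625)<30)&(abs(P[...,1]-337)<30)&(z>70)&(z<110)
q=P[M];print("btn",M.sum(),rect(q[:,:2]),q.mean(0),np.percentile(z[M],[5,50,95]))
E
python3 bt.py w17
```

```text
[625.9 336.7 244.7] [[-1.0, -0.008, 0.001], [-0.008, 1.0, 0.0], [-0.001, 0.0, -1.0]] -0.1
btn 680 [624.8 337.4  30.3  29.5   0.8] [623.39883228 337.8631967   86.99237331] [83.45417388 87.38740216 89.81024399]
```

Emit:
move_arm:
  motion:
    - {"grip": 0,"xyz": [0.03,0.03,1],"rotation": [0,0,0]}
    - {"grip": 0,"xyz": [0,0,1],"rotation": [0,0,0]}
    - {"grip": 0,"xyz": [0,0,1],"rotation": [0,0,0]}
    - {"grip": 0,"xyz": [0,0,1],"rotation": [0,0,0]}
    - {"grip": 0,"xyz": [0,0,0.7],"rotation": [0,0,0]}

```text
time_s: 54.55
tcp_pos: [625.0, 337.6, 102.5]
tcp_rot: [[-1.0, -0.008, 0.0], [-0.008, 1.0, 0.0], [-0.0, 0.0, -1.0]]
ft_force: [0.1, -0.3, 0.2]
grip_width: -0.1
gripper_force: 0.0
```

Emit:
move_arm:
  motion:
    - {"grip": 0,"xyz": [0,0,0.25],"rotation": [0,0,0]}
    - {"grip": 0,"xyz": [0,0,0.1],"rotation": [0,0,0]}
    - {"grip": 0,"xyz": [0,0,0],"rotation": [0,0,0]}

```text
time_s: 54.92
tcp_pos: [625.2, 338.0, 93.1]
tcp_rot: [[-1.0, -0.009, 0.001], [-0.009, 1.0, 0.001], [-0.001, 0.001, -1.0]]
ft_force: [0.3, 0.6, -0.2]
grip_width: -0.1
gripper_force: 0.0
```

Emit:
move_arm:
  motion:
    - {"grip": 0,"xyz": [0,0,0.1],"rotation": [0,0,0]}
    - {"grip": 0,"xyz": [0,0,0],"rotation": [0,0,0]}

```text
time_s: 55.18
tcp_pos: [625.0, 338.1, 89.5]
tcp_rot: [[-1.0, -0.009, 0.001], [-0.009, 1.0, 0.0], [-0.001, 0.0, -1.0]]
ft_force: [0.8, 0.5, 1.6]
grip_width: -0.2
gripper_force: 0.7
```

Emit:
move_arm:
  motion:
    - {"grip": 0,"xyz": [0,0,0.08],"rotation": [0,0,0]}
    - {"grip": 0,"xyz": [0,0,0],"rotation": [0,0,0]}

```text
time_s: 55.42
tcp_pos: [625.1, 338.1, 87.0]
tcp_rot: [[-1.0, -0.009, 0.001], [-0.009, 1.0, 0.0], [-0.001, 0.0, -1.0]]
ft_force: [1.7, 0.5, 3.7]
grip_width: -0.2
gripper_force: 1.4
```

Emit:
move_arm:
  motion:
    - {"grip": 0,"xyz": [0,0,0.07],"rotation": [0,0,0]}
    - {"grip": 0,"xyz": [0,0,0],"rotation": [0,0,0]}

```text
time_s: 55.68
tcp_pos: [625.0, 338.0, 84.7]
tcp_rot: [[-1.0, -0.009, 0.001], [-0.009, 1.0, 0.0], [-0.001, 0.0, -1.0]]
ft_force: [1.6, 1.5, 3.7]
grip_width: -0.1
gripper_force: 2.0
```

Emit:
move_arm:
  motion:
    - {"grip": 0,"xyz": [0,0,0.05],"rotation": [0,0,0]}
    - {"grip": 0,"xyz": [0,0,0],"rotation": [0,0,0]}

```text
time_s: 55.92
tcp_pos: [625.1, 338.0, 83.4]
tcp_rot: [[-1.0, -0.009, 0.001], [-0.009, 1.0, 0.0], [-0.001, 0.0, -1.0]]
ft_force: [2.8, 0.5, 5.4]
grip_width: 0.0
gripper_force: 2.4
```

Emit:
move_arm:
  motion:
    - {"grip": 0,"xyz": [0,0,0.05],"rotation": [0,0,0]}
    - {"grip": 0,"xyz": [0,0,0],"rotation": [0,0,0]}
    - {"grip": 0,"xyz": [0,0,0],"rotation": [0,0,0]}

```text
time_s: 56.3
tcp_pos: [625.3, 338.1, 83.0]
tcp_rot: [[-1.0, -0.009, 0.002], [-0.009, 1.0, 0.001], [-0.002, 0.001, -1.0]]
ft_force: [0.2, -0.2, 12.4]
grip_width: 0.3
gripper_force: 5.9
```

Emit:
move_arm:
  motion:
    - {"grip": 0,"xyz": [0,0,-0.5],"rotation": [0,0,0]}
    - {"grip": 0,"xyz": [0,0,-1],"rotation": [0,0,0]}
    - {"grip": 0,"xyz": [0,0,-1],"rotation": [0,0,0]}
    - {"grip": 0,"xyz": [0,0,-1],"rotation": [0,0,0]}
    - {"grip": 0,"xyz": [0,0,-1],"rotation": [0,0,0]}

```text
time_s: 56.92
tcp_pos: [624.0, 337.7, 217.2]
tcp_rot: [[-1.0, -0.009, -0.002], [-0.009, 1.0, -0.001], [0.002, -0.001, -1.0]]
ft_force: [-0.3, 0.7, 0.4]
grip_width: 0.1
gripper_force: 0.0
```

Emit:
move_arm:
  motion:
    - {"grip": 0,"xyz": [0,0,0],"rotation": [0,0,0]}
    - {"grip": 0,"xyz": [0,0,0],"rotation": [0,0,0]}
    - {"grip": 0,"xyz": [0,0,0],"rotation": [0,0,0]}

```text
time_s: 57.3
tcp_pos: [624.2, 337.7, 215.1]
tcp_rot: [[-1.0, -0.009, -0.002], [-0.009, 1.0, -0.001], [0.002, -0.001, -1.0]]
ft_force: [-0.7, -0.9, -0.2]
grip_width: 0.1
gripper_force: 0.0
```

Run:
```python
from h import *
for n in("top","scene"):
    d=snapshot(n);P=cloud(d);z=P[...,2];cv2.imwrite(f"pics/{n}4.png",d["color"][:,:,::-1])
    M=(z>124)&(z<138)&(abs(P[...,0]-592)<150)&(abs(P[...,1])<110)
    if M.sum():print(n,"lid",M.sum(),rect(P[M][:,:2]),np.median(z[M]))
```

```text
top lid 6113 [ 5.915e+02 -2.700e+00  2.288e+02  1.515e+02  4.000e-01] 131.47733098261187
scene lid 6661 [ 5.937e+02 -2.200e+00  2.310e+02  1.540e+02  3.000e-01] 130.6444945359932
```

View pics/top4.png

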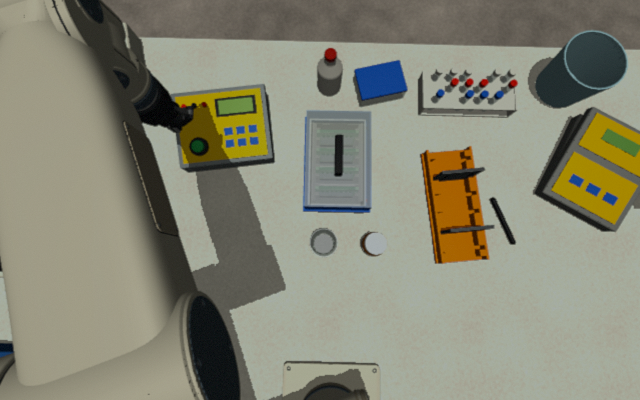

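Top view: the lid is square on the tank (337,160). The beaker (323,241) and jar (374,243) are where they started, and the arm is clear above the power supply. The button bottomed out at 12 N.

```bash
python3 -c "
from workcell import job_done
print(job_done())"
```

```text
the job is handed in; nothing more can be done
None
```

I handed the job in at about 57 s of the 210 s: all four gel cassettes sit fully home in their own slots, so no blanking plate was needed; the lid is square on its ledge, and I pressed start to its stop with the lid on, leaving the beaker and jar unmoved.

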